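# Lock the engraved panels away

## Task

Put the engraved metal panels that are on the granite plate away for the night: they are too thin to pick up where they lie, so slide each one out over the front edge of the granite, take it by the overhanging end and lay it flat in the strongbox. When all are in, shut the lid fully, put the key right into the lock, turn it a quarter turn clockwise to lock, then take the key out and stand it back in its block. Leave the hammer, the vase and the tin of punches where they are.

Things in the scene. Friction and masses are not known exactly. Their poses are not given: they have to be found in the camera images.
- silver_mid (a point): centre of the silver-coloured engraved metal panel, a flat rectangle 150 mm long (its x axis), 50 mm wide (y) and 2.5 mm thick (z), about 0.16 kg, with engraved rings on its upper face; its polished underside slides easily on the granite (friction about 0.35), and rubber fingertips pressed on its face with 5 to 15 N drag it along; it starts lying face up on the granite plate, its length roughly across the plate's front edge. May be absent (None)
- brass_mid (a point): centre of the brass-coloured (yellow) engraved metal panel, a flat rectangle 150 mm long (its x axis), 50 mm wide (y) and 2.5 mm thick (z), about 0.16 kg, with engraved rings on its upper face; its polished underside slides easily on the granite (friction about 0.35), and rubber fingertips pressed on its face with 5 to 15 N drag it along; it starts lying face up on the granite plate, its length roughly across the plate's front edge. May be absent (None)
- copper_mid (a point): centre of the copper-coloured (red-brown) engraved metal panel, a flat rectangle 150 mm long (its x axis), 50 mm wide (y) and 2.5 mm thick (z), about 0.16 kg, with engraved rings on its upper face; its polished underside slides easily on the granite (friction about 0.35), and rubber fingertips pressed on its face with 5 to 15 N drag it along; it starts lying face up on the granite plate, its length roughly across the plate's front edge. May be absent (None)
- enamel_mid (a point): centre of the blue-enamelled engraved metal panel, a flat rectangle 150 mm long (its x axis), 50 mm wide (y) and 2.5 mm thick (z), about 0.16 kg, with engraved rings on its upper face; its polished underside slides easily on the granite (friction about 0.35), and rubber fingertips pressed on its face with 5 to 15 N drag it along; it starts lying face up on the granite plate, its length roughly across the plate's front edge. May be absent (None)
- granite: dark granite surface plate, fixed: 250 mm deep (x), 400 mm wide (y), flat top 60 mm above the bench; origin at the centre of its underside on the bench; its front edge, nearest the robot, is at x = -125 mm in its frame. Its body is 8 to 60 mm high, on three small feet, and the bench in front of it is clear. A steel edging strip 10 mm wide stands 12 mm above the top along its back and both side edges (inner faces at x = 115 mm and y = -190 and 190 mm); the front edge is open
- strongbox: dark green steel strongbox, fixed: outside 228 mm long (x), 168 mm wide (y), 75 mm high without lid, walls and floor 4 mm thick, inside 220 x 160 mm and 71 mm deep, red lining; origin at the centre of its underside on the bench
- lid (a joint): angle of the strongbox lid in rad: 0 shut, 1.57 upright, 1.95 fully open (leaning back); it starts standing open. A stiff friction hinge keeps the lid wherever it is left; about 3 to 8 N at its free edge moves it
- lid_hinge (a point): middle of the lid's hinge line, which runs along the box's x axis on its right-hand (-y) top rim, 75 mm above the bench. The lid is a flat steel sheet 228 mm long, 6 mm thick, reaching 168 mm from the hinge; shut, it lies on the rim with its upper face 81 mm above the bench
- lid_edge (a point): middle of the lid's free edge on its outer face (the face that is uppermost when the lid is shut), 168 mm from the hinge line; moves with the lid
- lock_slot (a point): mouth of the key slot, at the centre of the top of the round lock cylinder (steel with a brass rim, 46 mm across) in the lid, 135 mm from the hinge and midway along; it stands 6 mm above the lid (87 mm above the bench when the lid is shut). The slot is a straight rectangle 13.5 x 6.5 mm with a 2 mm lead-in, long way along this point's x axis, going down square to the lid (-z) for 24 mm; it turns with the cylinder
- lock (a joint): turn of the lock cylinder in rad: 0 open, grows clockwise seen from above, stops at 1.57 (locked, a quarter turn); light friction holds it where it is left
- key_block: dark wooden key block, fixed, 85 x 62 mm and 36 mm high, with a slot 16 x 9 mm (long way along its x axis) in the middle of its top, 20 mm deep with a 4 mm lead-in, in which the key stands; origin at the centre of its underside on the bench; the slot's floor is 16 mm above the bench
- key_mid (a point): point half-way up the key, which is 75 mm tall as it stands (z up): from the tip a flat steel blade 12 mm (x) by 5 mm (y), 22 mm long, the same either way round; then a brass collar 18 mm across and 5 mm thick, which comes to rest on the lock when the key is fully in; a 10 mm round shank 15 mm (27 to 41 mm from the tip); and a flat brass bow 36 mm wide (x), 8 mm thick (y), from 41 to 75 mm above the tip, to be held by. About 60 g
- key_tip (a point): middle of the end of the key's blade, its lowest point as it stands, 37.5 mm below key_mid
- hammer: bystander: chasing hammer lying on the bench
- vase: bystander: copper vase, 72 mm across, 95 mm tall
- punch_tin: bystander: blue tin of punches, 68 mm across, 75 mm tall and 130 mm with the punches
There are look-alikes about, which are no part of the job. What is meant by the part that bears brass_mid is not pink or turquoise, and is the smaller of those in its own colour.

How it is judged:
On the way, in this order (a step that is already met when the one before it is completed fails the run):
1. a panel has been slid out over the granite's front edge by at least 15 mm, still lying on the granite (((x of silver_mid in the frame of granite below -0.065 m and z of silver_mid in the frame of granite between 0.055 and 0.07 m) or (x of brass_mid in the frame of granite below -0.065 m and z of brass_mid in the frame of granite between 0.055 and 0.07 m) or (x of copper_mid in the frame of granite below -0.065 m and z of copper_mid in the frame of granite between 0.055 and 0.07 m) or (x of enamel_mid in the frame of granite below -0.065 m and z of enamel_mid in the frame of granite between 0.055 and 0.07 m))), for 0.1 s.
2. all the panels lie flat on the bottom of the strongbox, with the lid still open (x of silver_mid in the frame of strongbox between -0.085 and 0.085 m and y of silver_mid in the frame of strongbox between -0.083 and 0.083 m and z of silver_mid in the frame of strongbox between 0 and 0.025 m and angle between each of silver_mid, brass_mid, copper_mid, enamel_mid's own z axis and vertical below 0.15 rad and x of brass_mid in the frame of strongbox between -0.085 and 0.085 m and y of brass_mid in the frame of strongbox between -0.083 and 0.083 m and z of brass_mid in the frame of strongbox between 0 and 0.025 m and x of copper_mid in the frame of strongbox between -0.085 and 0.085 m and y of copper_mid in the frame of strongbox between -0.083 and 0.083 m and z of copper_mid in the frame of strongbox between 0 and 0.025 m and x of enamel_mid in the frame of strongbox between -0.085 and 0.085 m and y of enamel_mid in the frame of strongbox between -0.083 and 0.083 m and z of enamel_mid in the frame of strongbox between 0 and 0.025 m and value of joint lid above 0.8 rad), for 0.2 s.
3. the lid is fully shut, with all the panels inside (x of silver_mid in the frame of strongbox between -0.085 and 0.085 m and y of silver_mid in the frame of strongbox between -0.083 and 0.083 m and z of silver_mid in the frame of strongbox between 0 and 0.025 m and angle between each of silver_mid, brass_mid, copper_mid, enamel_mid's own z axis and vertical below 0.15 rad and x of brass_mid in the frame of strongbox between -0.085 and 0.085 m and y of brass_mid in the frame of strongbox between -0.083 and 0.083 m and z of brass_mid in the frame of strongbox between 0 and 0.025 m and x of copper_mid in the frame of strongbox between -0.085 and 0.085 m and y of copper_mid in the frame of strongbox between -0.083 and 0.083 m and z of copper_mid in the frame of strongbox between 0 and 0.025 m and x of enamel_mid in the frame of strongbox between -0.085 and 0.085 m and y of enamel_mid in the frame of strongbox between -0.083 and 0.083 m and z of enamel_mid in the frame of strongbox between 0 and 0.025 m and value of joint lid below 0.05 rad), for 0.2 s.
4. the key is right in the lock of the shut lid (value of joint lid below 0.05 rad and horizontal distance between key_tip and lock_slot below 0.005 m and z of key_tip in the frame of lock_slot below -0.016 m and value of joint lock below 0.5 rad), for 0.1 s.
5. the key, in the lock, has turned it to locked (value of joint lid below 0.05 rad and z of key_tip in the frame of lock_slot below -0.012 m and horizontal distance between key_tip and lock_slot below 0.005 m and value of joint lock above 1.3 rad), for 0.1 s.
At the end, for the whole second after the job is handed in: every panel lies flat (0.15 rad) on the bottom of the strongbox, the lid is shut (0.05 rad), the lock is turned clockwise to at least 1.3 of its 1.57 rad, and the key stands down in its block (tip within 6 mm of the slot floor, 8 mm of its centre, upright to 0.2 rad) (all of step 3 and value of joint lock above 1.3 rad and horizontal distance between key_tip and key_block below 0.008 m and z of key_tip in the frame of key_block between 0.01 and 0.022 m and angle between key_mid's own z axis and vertical below 0.2 rad); the robot touches nothing.
It fails at once if the hammer is moved by more than 30 mm (distance of hammer from where it was at the start of the episode above 0.03 m).
It fails at once if the vase is moved by more than 30 mm (distance of vase from where it was at the start of the episode above 0.03 m).
It fails at once if the punch tin is moved by more than 30 mm (distance of punch_tin from where it was at the start of the episode above 0.03 m).
It fails at once if a panel is lifted straight off the granite where it lies, not from over its front edge ((z of silver_mid in the frame of granite between 0.075 and 0.1 m and y of silver_mid in the frame of granite between -0.2 and 0.2 m and x of silver_mid in the frame of granite between -0.055 and 0.125 m) or (z of brass_mid in the frame of granite between 0.075 and 0.1 m and y of brass_mid in the frame of granite between -0.2 and 0.2 m and x of brass_mid in the frame of granite between -0.055 and 0.125 m) or (z of copper_mid in the frame of granite between 0.075 and 0.1 m and y of copper_mid in the frame of granite between -0.2 and 0.2 m and x of copper_mid in the frame of granite between -0.055 and 0.125 m) or (z of enamel_mid in the frame of granite between 0.075 and 0.1 m and y of enamel_mid in the frame of granite between -0.2 and 0.2 m and x of enamel_mid in the frame of granite between -0.055 and 0.125 m)).
Of silver, brass, copper, enamel only 3 to 4 are there at a start; the rules pass over those that are not, and their reading is None.
At some moment in a run one of silver, brass, copper, enamel may be knocked a few centimetres aside while the robot is not near it.
It also fails if it takes over 210 s, if anything falls off the work surface, if the arm or the gripper's body presses on something with over 40 N, if the wrist force passes 120 N, or if a joint passes its speed limit or range.

## Robot

A 6-joint arm with a two-finger parallel gripper is mounted at the origin on the work surface. World frame = base frame: x ahead of the robot, y to its left, z up, the work surface at z = 0. Lengths are in m, angles in rad, forces in N, time in s.
With the tool pointing down it reaches from about 0.15 to 0.775 m from the base axis. Payload 6.1 kg.
Tool frame: the origin (TCP) lies at the very end of the fingers, on their centre line; the grasp point (between the pads) lies 19 mm behind it; z points along the fingers, y is the direction in which the jaws open and shut (so a half turn about z gives the same grasp; the last joint's range is limited). The gripper opens to 85 mm and grips with 20 to 120 N. Pads are 22 mm wide; open, the fingers measure 114 mm over their backs; the gripper's body (76 mm by 85 mm) begins 54 mm behind the grasp point. The pads swing forward as they close: fully open they stand 13 mm farther back than shut.
Start: joints at [1.336, 0.126, -0.04, 1.405, 0, 1.571], TCP at [0.122, 0.511, 0.231] pointing down, gripper open.
Joint ranges: [-2.72, 2.72], [-0.95, 1.95], [-1.27, 1.35], [-1.78, 2.02], [-1.46, 1.47], [-3.14, 3.14]. Speed limits (rad/s): [2.39, 2.39, 3.01, 3.14, 3.14, 3.14].

## Interface

Orientations are given as a rotation vector (axis times angle).
In Python, from workcell import sensors, read_camera, order gives the robot as it stands.
- The arm moves only by the tool move_arm, never from a script. Its argument "motion" is a list of rows, each an object with "offset": the shift along the tool's x, y, z in mm, a list of three; "yaw": the turn about the tool's z in degrees; "gripper": the closure, from -1 (fully open) to 1 (shut), so that 0 is half open. In form: [{"offset": [x, y, z], "yaw": yaw, "gripper": gripper}, ...]. A call has 1 to 10 rows; each row shifts and turns the commanded pose from where the row before left it, along the tool's axes as they then stand; what a row does not reach is not made up. A row lasts 1/12 s, in which the tool goes at most 41.7 mm and 7.16 degrees, less where a joint would pass 70% of its speed; a pose out of reach is approached as far as the arm can. A call with a gripper value outside its range is refused whole. The fingers move at their own pace and stop on an object; "squeeze" is the grip in N (left out, the last holds). Time passes only in rows, so rows that do not move let the fingers close. It gives the time, the measured TCP pose, the force and the opening at its end, in the units of the state.
- sensors.sense(): the state, without advancing time (a new reading comes with each control period).
- read_camera(name): name is "scene" or "top" or "wrist"; returns a dict with "frame" (480x640x3 uint8, red, green, blue), "mtx" (3x3 intrinsics, pixels), "world_from_camera" (4x4, takes a point from camera to world coordinates). Camera axes: x right, y down, z forward; pixel columns grow to the right and rows downward; lengths in m; the calibration is good to about 2 mm. A picture is of the moment at which its call begins. There is no depth.
- order.hand_in(): hands the job in, once; it reports no verdict.
The state is a dict: "time_s": time; "joint_positions": joint angles; "dq": joint speeds; "joint_torque": joint torques, N m; "position": TCP position; "tool_rot": TCP orientation; "force": force on the tool from outside, world axes, zero at the start; "ft_torque": the same for the moment, N m; "width": finger opening in m.
Only numpy, scipy, OpenCV 4.12 (cv2) and the standard library are available. Lean on these libraries where they do the work, as an engineer would, in place of code of your own. Each camera call takes 0.05 s, during which the arm holds its last target. There are 200 camera calls.

## Working session

There is one attempt and no reset: what is moved stays moved. The work goes in short steps, Python scripts to look and compute and a tool call to move; the robot and the scene stay as the last step left them, time stands still between calls to the robot, and variables do not carry over. Pictures are saved under pics/ and viewed, about 12 in all and at most 16, crops included, and the job is handed in when it is done.

Besides the shell and the picture viewer there is one more tool, called after "Request:" as name([rows], argument=value, ...), one row to a line, values as JSON. move_arm: Moves the arm, as the interface text tells. Its arguments: {"type":"object","properties":{"motion":{"type":"array","items":{"type":"object","properties":{"offset":{"type":"array","items":{"type":"number"}},"yaw":{"type":"number"},"gripper":{"type":"number"}}}},"squeeze":{"type":"number"}},"required":["motion"]}

```bash
ls; mkdir -p pics; cat > h.py <<'E'
import numpy as np, cv2
from workcell import sensors, read_camera, order
from scipy.spatial.transform import Rotation as R
def snap(name,fn=None):
    c=read_camera(name); im=np.ascontiguousarray(c["frame"][:,:,::-1]); c["bgr"]=im
    if fn: cv2.imwrite("pics/"+fn,im)
    return c
def ray(c,u,v,z):
    T=c["world_from_camera"]; d=T[:3,:3]@np.linalg.solve(c["mtx"],[u,v,1.]); o=T[:3,3]
    return o+d*(z-o[2])/d[2]
def proj(c,p):
    T=c["world_from_camera"]; q=c["mtx"]@(T[:3,:3].T@(np.asarray(p,float)-T[:3,3])); return q[:2]/q[2]
E
python3 - <<'E'
from h import *
import pickle
for n in("top","scene"):
    c=snap(n,n+"0.png"); pickle.dump(c,open(n+"0.pkl","wb")); print(n,c["mtx"].round(1).tolist(),c["world_from_camera"].round(3).tolist())
print(sensors.sense())
E
```

```text
pics
top [[448.9, 0.0, 323.0], [0.0, 448.9, 236.5], [0.0, 0.0, 1.0]] [[-0.01, -0.997, 0.077, 0.479], [-1.0, 0.01, 0.003, 0.056], [-0.004, -0.077, -0.997, 1.133], [0.0, 0.0, 0.0, 1.0]]
scene [[600.3, 0.0, 317.0], [0.0, 600.3, 244.8], [0.0, 0.0, 1.0]] [[-0.869, 0.376, -0.322, 0.968], [0.495, 0.682, -0.539, 0.712], [0.017, -0.628, -0.778, 1.041], [0.0, 0.0, 0.0, 1.0]]
{'time_s': 0.1, 'joint_positions': array([ 1.33602706e+00,  1.26313277e-01, -4.05262256e-02,  1.40541232e+00,
        5.62234927e-05,  1.57078850e+00]), 'dq': array([ 0.00085031,  0.00058308,  0.00272173,  0.00048967, -0.001108  ,
        0.00095011]), 'joint_torque': array([ 6.06902559e-04, -4.36900556e+01,  3.53607166e+01,  1.35673623e-02,
        4.97585086e-05,  1.80627396e-06]), 'position': array([0.1220194 , 0.51022913, 0.23060091]), 'tool_rot': array([-3.67889642e-01, -3.11974913e+00,  2.26004481e-03]), 'force': array([ 0.77974725, -0.15061948, -0.42724876]), 'ft_torque': array([-0.01875159, -0.05513866, -0.06898015]), 'width': 0.08563158701836633}
```

View pics/top0.png

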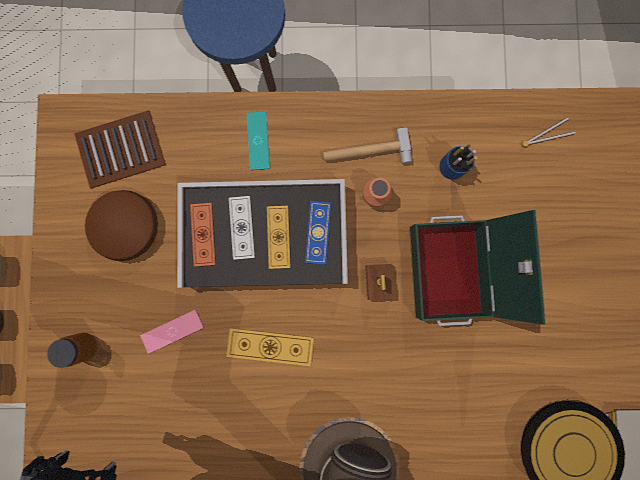

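View pics/scene0.png

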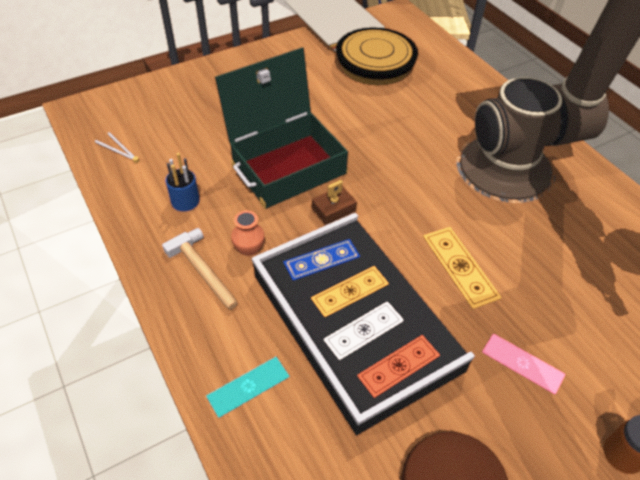

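The top view shows four panels on the granite: copper (202,235), silver (241,228), brass (278,237) and blue enamel (317,232). The box is at (452,270) with its lid open to the right, and the key block is at (381,282).

There are two yellow candidates: (278,237), about 62 px long on the granite, and (270,347), about 86 px long on the bench. The smaller one on the granite is brass. The pink (172,331) and turquoise (258,140) plates are look-alikes. I'll measure next and confirm with one crop.

```bash
cat > m.py <<'E'
from h import *
HS={"copper":((2,130,100),(13,255,255)),"silver":((0,0,170),(180,40,255)),"brass":((16,110,110),(32,255,255)),"enamel":((105,120,60),(125,255,255))}
def panels(c,z=0.0625,box=(186,190,340,330)):
    hsv=cv2.cvtColor(c["bgr"],cv2.COLOR_BGR2HSV); out={}
    x0,y0,x1,y1=box
    for n,(lo,hi) in HS.items():
        m=cv2.inRange(hsv,lo,hi); k=np.zeros_like(m); k[y0:y1,x0:x1]=m[y0:y1,x0:x1]
        k=cv2.morphologyEx(k,cv2.MORPH_CLOSE,np.ones((5,5)))
        cs,_=cv2.findContours(k,cv2.RETR_EXTERNAL,cv2.CHAIN_APPROX_NONE)
        for q in sorted(cs,key=cv2.contourArea)[-1:]:
            if cv2.contourArea(q)<300: continue
            w=np.array([ray(c,*p[0],z)[:2] for p in q])
            (cx,cy),(a,b),t=cv2.minAreaRect((w*1000).astype(np.float32))
            if a<b: t+=90; a,b=b,a
            t=(t+90)%180-90
            out[n]=(cx,cy,a,b,t); print(n,"c %.1f %.1f size %.0f %.0f yaw %.1f"%out[n])
    return out
E
python3 - <<'E'
from m import *
import pickle
c=pickle.load(open("top0.pkl","rb")); 
panels(c)
print("big yellow"); 
for uv in[(228,330),(313,338),(310,366),(227,358)]: print(ray(c,*uv,0.0025).round(4)[:2])
im=c["bgr"]
a=cv2.resize(im[175:375,170:350],None,fx=2.2,fy=2.2,interpolation=cv2.INTER_CUBIC)
b=cv2.resize(im[210:330,355:550],None,fx=2,fy=2.,interpolation=cv2.INTER_CUBIC)
o=np.zeros((440,396+390,3),np.uint8); o[:a.shape[0],:396]=a; o[:240,396:]=b
cv2.imwrite("pics/crop1.png",o)
E
```

```text
copper c 397.7 205.1 size 363 105 yaw 89.5
silver c 586.9 256.1 size 149 51 yaw 4.5
brass c 563.2 167.8 size 150 52 yaw 2.0
enamel c 573.0 72.5 size 150 52 yaw -5.4
big yellow
[0.3358 0.2987]
[0.3142 0.0873]
[0.2461 0.0953]
[0.2674 0.3008]
```

View pics/crop1.png

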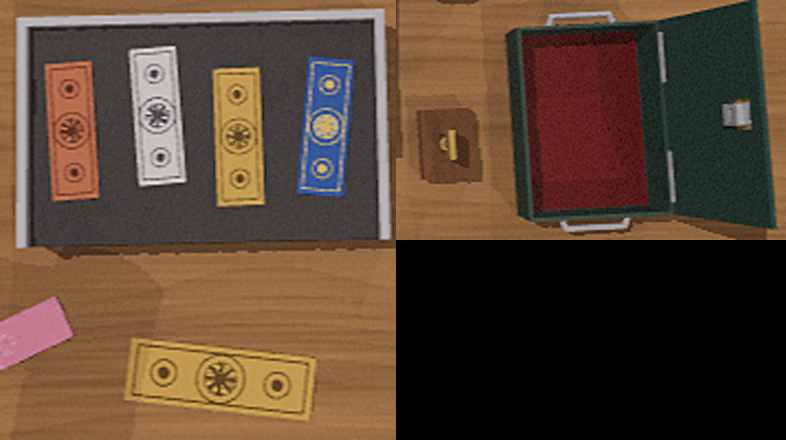

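The crop confirms it: the small yellow panel at (278,237) is 150x52 mm, and the bench one is about 213x70 mm, so it's the look-alike. The key block is at (381,283), with the bow running along world x.

```bash
python3 - <<'E'
from m import *
import pickle
c=pickle.load(open("top0.pkl","rb")); s=pickle.load(open("scene0.pkl","rb"))
panels(c,box=(186,190,340,276))
def pr(n,l,z):
    w=np.array([ray(c,*p,z)[:2] for p in l])*1000; r=cv2.minAreaRect(w.astype(np.float32)); print(n,w.round(0).tolist(),"ctr",w.mean(0).round(1),"rect",np.round(r[1],0),round(r[2],1))
pr("granite",[(178,183),(344,180),(347,284),(177.7,287.7)],0.06)
pr("box",[(410.5,225),(485,222),(492,318),(417,320)],0.075)
pr("block",[(366,265),(394,264),(396,300),(367,301)],0.036)
hsv=cv2.cvtColor(c["bgr"],cv2.COLOR_BGR2HSV)
# block mask: dark brown
m=cv2.inRange(hsv,(0,60,20),(18,255,110)); k=np.zeros_like(m);k[258:306,360:402]=m[258:306,360:402]
q=max(cv2.findContours(cv2.morphologyEx(k,cv2.MORPH_CLOSE,np.ones((5,5))),0,1)[0],key=cv2.contourArea); print("blockmask",cv2.boundingRect(q),cv2.minAreaRect(q))
# red lining
m=cv2.inRange(hsv,(170,120,40),(180,255,255))|cv2.inRange(hsv,(0,180,40),(4,255,255)); k=np.zeros_like(m);k[215:330,405:500]=m[215:330,405:500]
q=max(cv2.findContours(k,0,1)[0],key=cv2.contourArea); print("red",cv2.boundingRect(q),cv2.approxPolyDP(q,3,True)[:,0].tolist())
# brass key
for n,cc,(x0,y0,x1,y1) in(("top",c,(368,268,396,298)),("scene",s,(315,175,360,215))):
    h=cv2.cvtColor(cc["bgr"],cv2.COLOR_BGR2HSV); m=cv2.inRange(h,(18,120,100),(34,255,255)); k=np.zeros_like(m);k[y0:y1,x0:x1]=m[y0:y1,x0:x1]
    ys,xs=np.nonzero(k); print(n,len(xs),xs.min(),xs.max(),ys.min(),ys.max(),xs.mean(),ys.mean())
    if n=="top": print("key z=.09", ray(c,xs.mean(),ys.mean(),.08)[:2])
E
```

```text
copper c 570.9 349.0 size 150 52 yaw 3.7
silver c 586.9 256.1 size 149 51 yaw 4.5
brass c 563.2 167.8 size 150 52 yaw 2.0
enamel c 573.0 72.5 size 150 52 yaw -5.4
granite [[696.0, 410.0], [699.0, 8.0], [448.0, 4.0], [444.0, 407.0]] ctr [571.8 207.1] rect [252. 403.] 0.7
box [[586.0, -148.0], [592.0, -324.0], [367.0, -332.0], [364.0, -157.0]] ctr [ 477.2 -240.2] rect [226. 176.] 2.0
block [[493.0, -44.0], [495.0, -113.0], [408.0, -116.0], [406.0, -45.0]] ctr [450.7 -79.4] rect [87. 70.] 1.4
blockmask (365, 264, 33, 38) ((381.04241943359375, 282.847900390625), (37.25346374511719, 31.161075592041016), 87.1375961303711)
red (418, 226, 63, 89) [[469, 226], [462, 226], [462, 232], [458, 226], [456, 231], [461, 232], [452, 234], [453, 227], [439, 227], [437, 235], [434, 228], [421, 236], [418, 232], [423, 228], [418, 229], [422, 240], [419, 239], [419, 246], [425, 249], [420, 250], [420, 258], [423, 253], [427, 255], [421, 266], [425, 262], [430, 264], [421, 272], [422, 277], [430, 277], [424, 277], [422, 282], [425, 291], [423, 287], [430, 285], [423, 295], [429, 297], [423, 298], [423, 303], [427, 299], [436, 304], [431, 309], [427, 303], [432, 305], [426, 304], [429, 310], [425, 314], [437, 313], [444, 307], [446, 310], [440, 311], [443, 313], [479, 311], [474, 231]]
top 78 377 385 275 289 381.61538461538464 281.6666666666667
key z=.09 [ 0.45365716 -0.07605656]
scene 120 329 341 181 201 334.0083333333333 190.28333333333333
```

```bash
cat > g.py <<'E'
import sys
from h import *
s=sensors.sense(); p=s["position"]*1000; M=R.from_rotvec(s["tool_rot"]).as_matrix()
yaw=np.degrees(np.arctan2(M[1,1],M[0,1]))-90
print("t %.1f pos %s yawCCW %.2f tilt %.3f F %s w %.1f q %s"%(s["time_s"],p.round(1),yaw,np.degrees(np.arccos(-M[2,2])),s["force"].round(1),s["width"]*1000,s["joint_positions"].round(2)))
if len(sys.argv)>3:
    t=np.array([float(a) for a in sys.argv[1:4]]); print("offset",(M.T@(t-p)).round(1))
E
echo
```

Request:
move_arm([
  {"offset": [0, 0, 0], "yaw": -6.7, "gripper": 1},
  {"offset": [0, 0, 0], "yaw": -6.7, "gripper": 1},
  {"offset": [-37, -13, 0], "yaw": 0, "gripper": 1},
  {"offset": [-37, -13, 0], "yaw": 0, "gripper": 1},
  {"offset": [-37, -13, 0], "yaw": 0, "gripper": 1},
  {"offset": [-37, -13, 0], "yaw": 0, "gripper": 1},
  {"offset": [-37, -13, 0], "yaw": 0, "gripper": 1},
  {"offset": [-37, -13, 0], "yaw": 0, "gripper": 1},
  {"offset": [-37, -13, 0], "yaw": 0, "gripper": 1},
  {"offset": [-37, -13, 0], "yaw": 0, "gripper": 1},
])

```text
time_s: 0.93
position: [0.4196, 0.4052, 0.2309]
tool_rot: [-0.002, -3.141, 0.001]
force: [0.9, 0.4, 0.2]
width: -0.0002
```

```bash
python3 g.py 571 349 80
```

```text
t 0.9 pos [419.6 405.2 230.9] yawCCW -0.06 tilt 0.037 F [0.9 0.4 0.2] w -0.2 q [0.77 0.24 0.1  1.43 0.   0.77]
offset [-151.5  -55.9  150.9]
```

Request:
move_arm([
  {"offset": [-38, -14, 0], "yaw": 0, "gripper": 1},
  {"offset": [-38, -14, 0], "yaw": 0, "gripper": 1},
  {"offset": [-38, -14, 10], "yaw": 0, "gripper": 1},
  {"offset": [-38, -14, 20], "yaw": 0, "gripper": 1},
  {"offset": [0, 0, 36], "yaw": 0, "gripper": 1},
  {"offset": [0, 0, 36], "yaw": 0, "gripper": 1},
  {"offset": [0, 0, 30], "yaw": 0, "gripper": 1},
  {"offset": [0, 0, 20], "yaw": 0, "gripper": 1},
  {"offset": [0, 0, 5], "yaw": 0, "gripper": 1},
  {"offset": [0, 0, 0], "yaw": 0, "gripper": 1},
])

```text
time_s: 1.77
position: [0.5658, 0.3505, 0.0736]
tool_rot: [-0.002, -3.138, 0.004]
force: [0.1, -0.1, -0.1]
width: 0.0001
```

Request:
move_arm([
  {"offset": [0, 0, 2], "yaw": 0, "gripper": 1},
  {"offset": [0, 0, 2], "yaw": 0, "gripper": 1},
  {"offset": [0, 0, 2], "yaw": 0, "gripper": 1},
  {"offset": [0, 0, 0], "yaw": 0, "gripper": 1},
  {"offset": [0, 0, 0], "yaw": 0, "gripper": 1},
])

```text
time_s: 2.18
position: [0.5673, 0.3516, 0.0708]
tool_rot: [0.001, 3.14, 0.001]
force: [-0.5, 0.9, -0.9]
width: 0.0
```

```bash
python3 g.py
```

```text
t 2.2 pos [567.3 351.6  70.8] yawCCW -0.05 tilt 0.075 F [-0.5  0.9 -0.9] w 0.0 q [0.55 0.43 0.01 1.15 0.   0.56]
```

Request:
move_arm([
  {"offset": [0, 0, 2], "yaw": 0, "gripper": 1},
  {"offset": [0, 0, 2], "yaw": 0, "gripper": 1},
  {"offset": [0, 0, 0], "yaw": 0, "gripper": 1},
  {"offset": [0, 0, 0], "yaw": 0, "gripper": 1},
])

```text
time_s: 2.52
position: [0.5668, 0.3512, 0.0656]
tool_rot: [-0.001, -3.141, 0.0]
force: [0.8, 0.5, 0.0]
width: 0.0001
```

Request:
move_arm([
  {"offset": [0, 0, 1], "yaw": 0, "gripper": 1},
  {"offset": [0, 0, 0], "yaw": 0, "gripper": 1},
  {"offset": [0, 0, 0], "yaw": 0, "gripper": 1},
])

```text
time_s: 2.77
position: [0.567, 0.3512, 0.0648]
tool_rot: [-0.002, -3.141, 0.0]
force: [-0.2, -0.9, 0.4]
width: -0.0002
```

Request:
move_arm([
  {"offset": [0, 0, 1], "yaw": 0, "gripper": 1},
  {"offset": [0, 0, 0], "yaw": 0, "gripper": 1},
  {"offset": [0, 0, 0], "yaw": 0, "gripper": 1},
])

```text
time_s: 3.02
position: [0.567, 0.3512, 0.0638]
tool_rot: [-0.001, -3.141, 0.0]
force: [-0.1, -0.2, 0.4]
width: -0.0
```

Request:
move_arm([
  {"offset": [0, 0, 1], "yaw": 0, "gripper": 1},
  {"offset": [0, 0, 0], "yaw": 0, "gripper": 1},
  {"offset": [0, 0, 0], "yaw": 0, "gripper": 1},
])

```text
time_s: 3.27
position: [0.567, 0.3512, 0.0628]
tool_rot: [-0.002, -3.141, 0.0]
force: [0.0, -0.4, -0.1]
width: -0.0001
```

Request:
move_arm([
  {"offset": [0, 0, 1], "yaw": 0, "gripper": 1},
  {"offset": [0, 0, 0], "yaw": 0, "gripper": 1},
  {"offset": [0, 0, 0], "yaw": 0, "gripper": 1},
])

```text
time_s: 3.52
position: [0.5671, 0.3513, 0.0626]
tool_rot: [0.001, 3.141, 0.001]
force: [-2.6, -0.4, 4.8]
width: -0.0001
```

Request:
move_arm([
  {"offset": [0, 0, 0.5], "yaw": 0, "gripper": 1},
  {"offset": [0, 0, 0], "yaw": 0, "gripper": 1},
  {"offset": [4, 0, 0], "yaw": 0, "gripper": 1},
  {"offset": [8, 0, 0], "yaw": 0, "gripper": 1},
  {"offset": [8, 0, 0], "yaw": 0, "gripper": 1},
  {"offset": [8, 0, 0], "yaw": 0, "gripper": 1},
])

```text
time_s: 4.02
position: [0.5403, 0.3518, 0.0626]
tool_rot: [0.002, 3.138, 0.002]
force: [2.4, 0.1, 5.8]
width: -0.0001
```

```bash
python3 - <<'E'
from m import *
c=snap("top"); panels(c,box=(186,190,340,276))
c=snap("wrist","w1.png")
E
python3 g.py
```

```text
copper c 587.5 352.5 size 64 51 yaw 4.9
silver c 596.2 256.9 size 131 51 yaw 4.6
brass c 563.5 167.6 size 150 52 yaw 1.9
enamel c 572.9 72.4 size 150 51 yaw -5.7
t 4.1 pos [538.7 351.8  62.6] yawCCW -0.02 tilt 0.106 F [-2.1 -0.7  8.5] w 0.0 q [ 0.58  0.39 -0.07  1.11  0.    0.58]
```

View pics/w1.png

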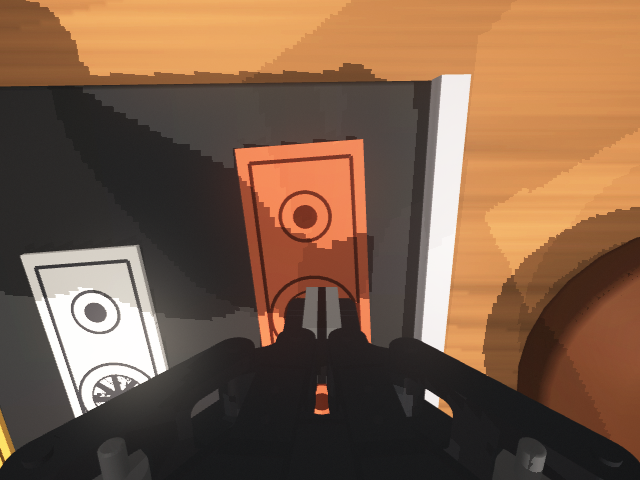

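```bash
python3 - <<'E'
from h import *
c=snap("wrist")
hsv=cv2.cvtColor(c["bgr"],cv2.COLOR_BGR2HSV)
print(ray(c,235,150,.0625).round(4),ray(c,363,140,.0625).round(4), "edge",ray(c,200,84,.06).round(4),ray(c,400,82,.06).round(4))
E
```

```text
[0.4725 0.3177 0.0625] [0.4688 0.3678 0.0625] edge [0.4484 0.3056 0.06  ] [0.4477 0.3814 0.06  ]
```

Request:
move_arm([
  {"offset": [4, 0, 0.3], "yaw": 0, "gripper": 1},
  {"offset": [8, 0, 0], "yaw": 0, "gripper": 1},
  {"offset": [8, 0, 0], "yaw": 0, "gripper": 1},
  {"offset": [8, 0, 0], "yaw": 0, "gripper": 1},
  {"offset": [8, 0, 0], "yaw": 0, "gripper": 1},
  {"offset": [0, 0, 0], "yaw": 0, "gripper": 1},
])

```text
time_s: 4.67
position: [0.5031, 0.352, 0.0626]
tool_rot: [0.001, 3.139, 0.003]
force: [-1.8, -0.8, 8.5]
width: -0.0002
```

```bash
cat > w.py <<'E'
from m import *
import sys
# end-edge of a panel seen in wrist view: largest blob of colour; report min-x end (front) via rays
def front(name,z=0.0625):
    c=snap("wrist"); hsv=cv2.cvtColor(c["bgr"],cv2.COLOR_BGR2HSV); lo,hi=HS[name]
    if name=="copper": lo,hi=(2,110,60),(12,255,255)
    m=cv2.inRange(hsv,lo,hi); m[330:]=0
    m=cv2.morphologyEx(cv2.morphologyEx(m,cv2.MORPH_OPEN,np.ones((5,5))),cv2.MORPH_CLOSE,np.ones((15,15)))
    q=[k for k in cv2.findContours(m,0,1)[0] if cv2.contourArea(k)>2000 and cv2.boundingRect(k)[0]<360 and sum(cv2.boundingRect(k)[::2])>280]
    q=max(q,key=cv2.contourArea); w=np.array([ray(c,*p[0],z)[:2]*1000 for p in q])
    i=w[:,0].argsort()[:max(3,len(w)//15)]; r=cv2.minAreaRect(w.astype(np.float32))
    print(name,"front x %.1f at y %.1f"%tuple(w[i].mean(0)),"blob rect",np.round(r[0],1),np.round(r[1],1),round(r[2],1))
    cv2.imwrite("pics/wm.png",cv2.drawContours(c["bgr"].copy(),[q],-1,(0,255,0),2))
front(sys.argv[1])
E
python3 w.py copper; python3 g.py
```

```text
copper front x 424.2 at y 332.5 blob rect [469.6 342.1] [80.8 92.8] 89.9
t 4.7 pos [503.1 352.   62.6] yawCCW -0.02 tilt 0.140 F [-2.1 -0.2  8.1] w 0.3 q [ 0.61  0.34 -0.14  1.09  0.    0.61]
```

Request:
move_arm([
  {"offset": [4, 0, 0], "yaw": 0, "gripper": 1},
  {"offset": [8, 0, 0], "yaw": 0, "gripper": 1},
  {"offset": [8, 0, 0], "yaw": 0, "gripper": 1},
  {"offset": [8, 0, 0], "yaw": 0, "gripper": 1},
  {"offset": [8, 0, 0], "yaw": 0, "gripper": 1},
  {"offset": [4, 0, 0], "yaw": 0, "gripper": 1},
  {"offset": [0, 0, 0], "yaw": 0, "gripper": 1},
  {"offset": [0, 0, 0], "yaw": 0, "gripper": 1},
  {"offset": [0, 0, -10], "yaw": 0, "gripper": 1},
  {"offset": [0, 0, -40], "yaw": 0, "gripper": 1},
])

```text
time_s: 5.55
position: [0.4598, 0.349, 0.1056]
tool_rot: [-0.001, -3.133, 0.011]
force: [0.3, -0.4, -0.4]
width: 0.0004
```

Request:
move_arm([
  {"offset": [20, 0, -30], "yaw": 0, "gripper": -0.5},
  {"offset": [30, 0, 0], "yaw": 0, "gripper": -1},
  {"offset": [0, 0, 0], "yaw": 0, "gripper": -1},
  {"offset": [0, 0, 0], "yaw": 0, "gripper": -1},
])

```text
time_s: 5.88
position: [0.4122, 0.3515, 0.1418]
tool_rot: [-0.001, 3.141, 0.001]
force: [-0.4, -0.9, -0.7]
width: 0.0479
```

```bash
python3 - <<'E'
from h import *
snap("wrist","w2.png"); snap("top","t2.png")
E
python3 g.py
```

```text
t 6.0 pos [413.1 351.3 140.7] yawCCW -0.04 tilt 0.030 F [-0.1  0.4 -0. ] w 62.6 q [ 0.7   0.17 -0.18  1.22 -0.    0.71]
```

View pics/w2.png

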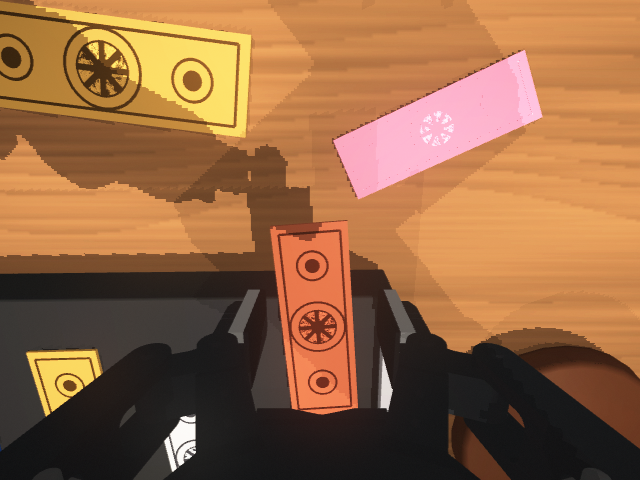

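The copper panel now overhangs the front edge. Its front corners are at (270,228) and (347,221), and its rear corners at (292,412) and (357,408).

```bash
python3 - <<'E'
from h import *
c=snap("wrist")
w=np.array([ray(c,*p,.0625)[:2] for p in[(270,228),(347,221),(292,412),(357,408)]])*1000
print(w.round(1), w.mean(0)); a=w[2:].mean(0)-w[:2].mean(0); print(np.degrees(np.arctan2(a[1],a[0])),np.hypot(*a))
E
```

```text
[[398.9 317.9]
 [394.3 367.5]
 [543.5 328.6]
 [539.9 378. ]] [469.13117572 348.00179656]
4.173796322804294 145.52807231727033
```

Request:
move_arm([
  {"offset": [0, 0, 0], "yaw": -4.1, "gripper": -1},
  {"offset": [-6.5, -6.8, 20], "yaw": 0, "gripper": -1},
  {"offset": [0, 0, 30], "yaw": 0, "gripper": -1},
  {"offset": [0, 0, 25], "yaw": 0, "gripper": -1},
  {"offset": [0, 0, 20], "yaw": 0, "gripper": -1},
  {"offset": [0, 0, 0], "yaw": 0, "gripper": -1},
  {"offset": [0, 0, 0], "yaw": 0, "gripper": -1},
])

```text
time_s: 6.62
position: [0.4196, 0.3442, 0.0446]
tool_rot: [0.11, -3.137, 0.004]
force: [-0.5, 0.3, 0.4]
width: 0.0852
```

Request:
move_arm([
  {"offset": [0, 0, 0], "yaw": 0, "gripper": 1},
  {"offset": [0, 0, 0], "yaw": 0, "gripper": 1},
  {"offset": [0, 0, 0], "yaw": 0, "gripper": 1},
  {"offset": [0, 0, 0], "yaw": 0, "gripper": 1},
  {"offset": [0, 0, 0], "yaw": 0, "gripper": 1},
  {"offset": [0, 0, 0], "yaw": 0, "gripper": 1},
], squeeze=50)

```text
time_s: 7.12
position: [0.4208, 0.3457, 0.0473]
tool_rot: [-0.111, 3.137, 0.002]
force: [1.4, 0.4, 5.3]
width: 0.0479
```

```bash
python3 g.py
```

```text
t 7.1 pos [420.8 345.7  47.3] yawCCW 4.05 tilt 0.157 F [1.4 0.4 5.3] w 47.9 q [ 0.69  0.22 -0.33  1.01 -0.    0.62]
```

Request:
move_arm([
  {"offset": [0, 0, -8], "yaw": 0, "gripper": 1},
  {"offset": [10, 0, -12], "yaw": 0, "gripper": 1},
  {"offset": [15, 0, -20], "yaw": 0, "gripper": 1},
  {"offset": [15, 0, -30], "yaw": 0, "gripper": 1},
  {"offset": [0, 0, -30], "yaw": 0, "gripper": 1},
  {"offset": [0, 0, 0], "yaw": 0, "gripper": 1},
  {"offset": [0, 0, 0], "yaw": 0, "gripper": 1},
])

```text
time_s: 7.7
position: [0.38, 0.343, 0.1484]
tool_rot: [-0.112, 3.137, 0.004]
force: [-0.4, -0.3, -2.4]
width: 0.048
```

```bash
python3 - <<'E'
from h import *
c=snap("wrist"); d=snap("scene"); e=snap("top")
o=np.zeros((480,800,3),np.uint8); o[:300,:400]=cv2.resize(c["bgr"],(400,300)); o[:300,400:]=cv2.resize(d["bgr"],(400,300)); 
o[300:,:400]=cv2.resize(e["bgr"][210:390,140:540],(400,180)); cv2.imwrite("pics/c3.png",o)
E
python3 g.py 428 -240 150
```

```text
t 7.8 pos [379.2 341.6 144.9] yawCCW 4.05 tilt 0.136 F [-0.2 -0.5 -2.2] w 47.9 q [ 0.73  0.11 -0.24  1.22  0.    0.66]
offset [  -7.6 -583.6   -4.3]
```

View pics/c3.png

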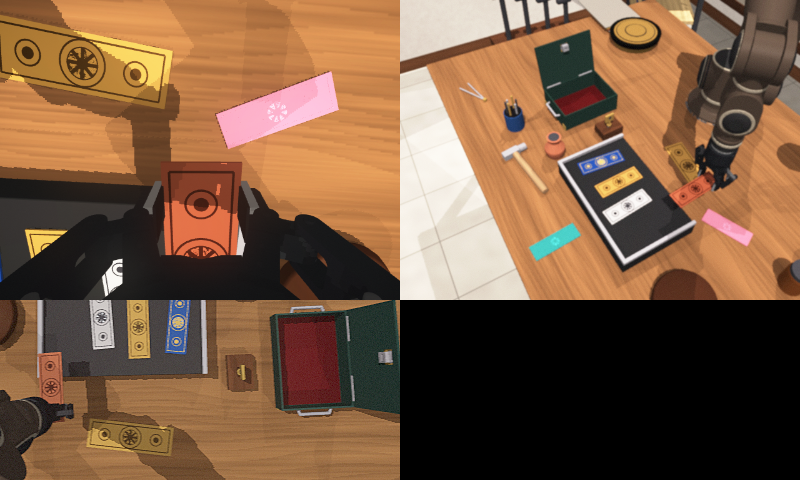

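Request:
move_arm([
  {"offset": [0, -20, -10], "yaw": 0, "gripper": 1},
  {"offset": [0, -38, 0], "yaw": 0, "gripper": 1},
  {"offset": [0, -38, 0], "yaw": 0, "gripper": 1},
  {"offset": [0, -38, 0], "yaw": 0, "gripper": 1},
  {"offset": [0, -38, 0], "yaw": 0, "gripper": 1},
  {"offset": [0, -38, 0], "yaw": 0, "gripper": 1},
  {"offset": [0, -38, 0], "yaw": 0, "gripper": 1},
  {"offset": [0, -38, 0], "yaw": 0, "gripper": 1},
  {"offset": [0, -38, 0], "yaw": 0, "gripper": 1},
  {"offset": [0, -38, 0], "yaw": 0, "gripper": 1},
])

```text
time_s: 8.68
position: [0.4043, -0.0206, 0.1547]
tool_rot: [0.111, -3.137, -0.0]
force: [0.5, 0.8, -1.3]
width: 0.0478
```

Request:
move_arm([
  {"offset": [0, -38, 0], "yaw": 0, "gripper": 1},
  {"offset": [0, -38, 0], "yaw": 0, "gripper": 1},
  {"offset": [0, -38, 0], "yaw": 0, "gripper": 1},
  {"offset": [0, -38, 0], "yaw": 0, "gripper": 1},
  {"offset": [0, -38, 0], "yaw": 0, "gripper": 1},
  {"offset": [-7, -20, 0], "yaw": 0, "gripper": 1},
  {"offset": [0, 0, 0], "yaw": 2.5, "gripper": 1},
  {"offset": [0, 0, 0], "yaw": 0, "gripper": 1},
  {"offset": [0, 0, 0], "yaw": 0, "gripper": 1},
])

```text
time_s: 9.43
position: [0.4264, -0.2276, 0.1545]
tool_rot: [0.043, -3.138, -0.003]
force: [0.2, 0.3, -1.9]
width: 0.0477
```

```bash
python3 - <<'E'
from h import *
c=snap("wrist"); e=snap("top")
o=np.zeros((480,800,3),np.uint8); o[:360,:480]=cv2.resize(c["bgr"],(480,360)); 
o[:300,480:]=cv2.resize(e["bgr"][200:350,390:550],(320,300)); cv2.imwrite("pics/c4.png",o)
E
python3 g.py 428 -240 150
```

```text
t 9.5 pos [ 426.8 -227.   155.3] yawCCW 1.63 tilt 0.104 F [-0.9 -0.4 -1.8] w 47.9 q [-0.49  0.06 -0.28  1.23  0.   -0.52]
offset [ -0.8 -13.    5.3]
```

View pics/c4.png

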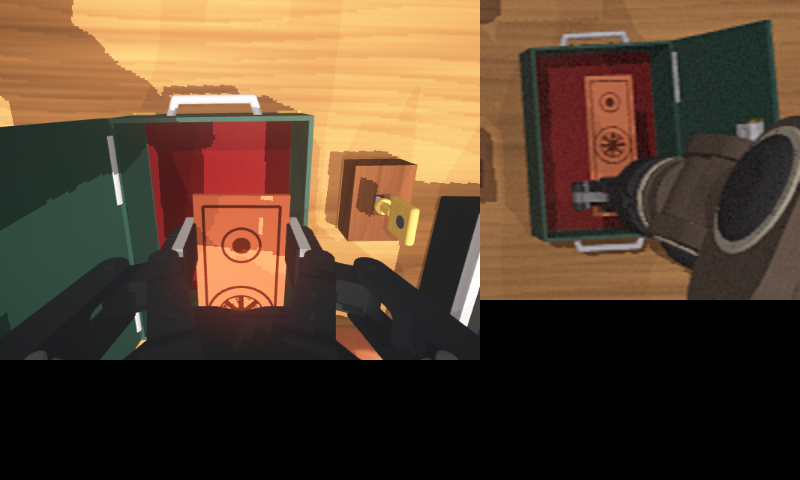

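The copper panel is level above the open box. The near rim corners are at (143,163) and (417,153) in full-resolution wrist pixels.

```bash
python3 - <<'E'
from h import *
c=snap("wrist")
for p in[(143,163),(417,153),(151,169),(388,160)]: print(p,(ray(c,*p,.075)*1000).round(1))
E
python3 g.py
```

```text
(143, 163) [ 374.7 -338.9   75. ]
(417, 153) [ 363.9 -170.4   75. ]
(151, 169) [ 378.2 -334.4   75. ]
(388, 160) [ 368.6 -187.8   75. ]
t 9.6 pos [ 427.  -227.   155.6] yawCCW 1.64 tilt 0.068 F [-1.   0.5 -1.6] w 47.7 q [-0.49  0.06 -0.28  1.23  0.   -0.52]
```

Request:
move_arm([
  {"offset": [0, 0, 0], "yaw": -1.9, "gripper": 1},
  {"offset": [-2.5, -24, 10], "yaw": 0, "gripper": 1},
  {"offset": [0, 0, 30], "yaw": 0, "gripper": 1},
  {"offset": [0, 0, 35], "yaw": 0, "gripper": 1},
  {"offset": [0, 0, 30], "yaw": 0, "gripper": 1},
  {"offset": [0, 0, 20], "yaw": 0, "gripper": 1},
  {"offset": [0, 0, 10], "yaw": 0, "gripper": 1},
  {"offset": [0, 0, 6], "yaw": 0, "gripper": 1},
  {"offset": [0, 0, 0], "yaw": 0, "gripper": 1},
  {"offset": [0, 0, 0], "yaw": 0, "gripper": 1},
])

```text
time_s: 10.42
position: [0.4321, -0.2518, 0.0161]
tool_rot: [-0.095, 3.139, -0.001]
force: [-0.2, 0.0, -0.5]
width: 0.0477
```

```bash
python3 g.py 431 -251 9
```

```text
t 10.4 pos [ 432.1 -251.8   16.1] yawCCW 3.48 tilt 0.088 F [-0.2  0.  -0.5] w 47.7 q [-0.53  0.17 -0.47  0.93 -0.   -0.59]
offset [1.1 0.8 7.1]
```

Request:
move_arm([
  {"offset": [0, 0, 3], "yaw": 0, "gripper": 1},
  {"offset": [0, 0, 3], "yaw": 0, "gripper": 1},
  {"offset": [0, 0, 0], "yaw": 0, "gripper": 1},
])

```text
time_s: 10.67
position: [0.4317, -0.2518, 0.0094]
tool_rot: [-0.095, 3.139, -0.001]
force: [0.1, -0.1, -1.6]
width: 0.0478
```

Request:
move_arm([
  {"offset": [0, 0, 0], "yaw": 0, "gripper": -0.45},
  {"offset": [0, 0, 0], "yaw": 0, "gripper": -0.45},
  {"offset": [0, 0, 0], "yaw": 0, "gripper": -0.45},
  {"offset": [0, 0, 0], "yaw": 0, "gripper": -0.45},
  {"offset": [0, 0, -10], "yaw": 0, "gripper": -0.45},
  {"offset": [0, 0, -30], "yaw": 0, "gripper": -0.45},
  {"offset": [0, 0, -40], "yaw": 0, "gripper": -0.45},
  {"offset": [0, 0, -40], "yaw": 0, "gripper": -0.45},
  {"offset": [0, 0, -30], "yaw": 0, "gripper": -0.45},
])

```text
time_s: 11.42
position: [0.4317, -0.2518, 0.1632]
tool_rot: [-0.094, 3.138, -0.002]
force: [1.2, 0.0, 0.4]
width: 0.062
```

```bash
python3 - <<'E'
from h import *
c=snap("wrist"); e=snap("top")
o=np.zeros((480,800,3),np.uint8); o[:360,:480]=cv2.resize(c["bgr"],(480,360)); 
o[:300,480:]=cv2.resize(e["bgr"][200:350,390:550],(320,300)); cv2.imwrite("pics/c5.png",o)
E
python3 g.py
```

```text
t 11.5 pos [ 433.9 -253.1  165.8] yawCCW 3.45 tilt 0.586 F [-0.4 -0.7 -0.1] w 61.7 q [-0.53  0.08 -0.23  1.25  0.   -0.59]
```

View pics/c5.png

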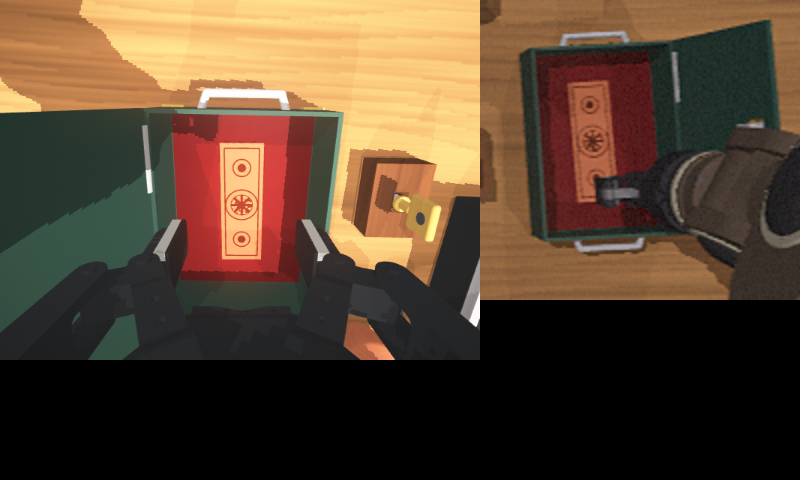

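Request:
move_arm([
  {"offset": [-14, 38, 0], "yaw": 0, "gripper": 1},
  {"offset": [-14, 38, 0], "yaw": 0, "gripper": 1},
  {"offset": [-14, 38, 0], "yaw": 0, "gripper": 1},
  {"offset": [-14, 38, 0], "yaw": 0, "gripper": 1},
  {"offset": [-14, 38, 0], "yaw": 0, "gripper": 1},
  {"offset": [-14, 38, 0], "yaw": 0, "gripper": 1},
  {"offset": [-14, 38, 0], "yaw": 0, "gripper": 1},
  {"offset": [-14, 38, 0], "yaw": 0, "gripper": 1},
  {"offset": [-14, 38, 0], "yaw": 0, "gripper": 1},
  {"offset": [-14, 38, 0], "yaw": 0, "gripper": 1},
])

```text
time_s: 12.35
position: [0.5481, 0.1382, 0.1592]
tool_rot: [0.095, -3.14, 0.0]
force: [1.3, -1.5, 0.4]
width: -0.0001
```

Request:
move_arm([
  {"offset": [-14, 38, 0], "yaw": 0, "gripper": 1},
  {"offset": [-14, 38, 0], "yaw": 0, "gripper": 1},
  {"offset": [-14, 38, 20], "yaw": 0, "gripper": 1},
  {"offset": [0, 0, 20], "yaw": 0, "gripper": 1},
  {"offset": [0, 0, 20], "yaw": 0, "gripper": 1},
  {"offset": [0, 0, 0], "yaw": 0, "gripper": 1},
  {"offset": [0, 0, 0], "yaw": 0, "gripper": 1},
])

```text
time_s: 12.93
position: [0.5813, 0.2491, 0.0995]
tool_rot: [0.095, -3.137, 0.002]
force: [-0.2, -0.8, 0.2]
width: -0.0003
```

```bash
python3 - <<'E'
from m import *
panels(snap("top"),box=(186,190,340,276))
c=snap("wrist"); np.save("w.npy",c["bgr"])
E
python3 g.py 587 256 66
```

```text
brass c 563.3 167.7 size 151 51 yaw 1.5
enamel c 573.0 72.5 size 150 52 yaw -5.4
t 13.0 pos [582.8 249.2 102. ] yawCCW 3.42 tilt 0.071 F [-0.5 -0.9  0.4] w 0.2 q [ 0.4   0.36 -0.03  1.18  0.    0.34]
offset [-4.5  6.5 36. ]
```

Request:
move_arm([
  {"offset": [-4.5, 6.5, 15], "yaw": 0, "gripper": 1},
  {"offset": [0, 0, 15], "yaw": 0, "gripper": 1},
  {"offset": [0, 0, 6], "yaw": 0, "gripper": 1},
  {"offset": [0, 0, 0], "yaw": 0, "gripper": 1},
  {"offset": [0, 0, 2], "yaw": 0, "gripper": 1},
  {"offset": [0, 0, 0], "yaw": 0, "gripper": 1},
  {"offset": [0, 0, 1.5], "yaw": 0, "gripper": 1},
  {"offset": [0, 0, 0], "yaw": 0, "gripper": 1},
  {"offset": [0, 0, 0], "yaw": 0, "gripper": 1},
])

```text
time_s: 13.78
position: [0.5873, 0.2563, 0.0626]
tool_rot: [-0.094, 3.138, 0.001]
force: [-0.6, -0.6, 6.7]
width: 0.0002
```

```bash
python3 g.py 470 249 66;python3 w.py silver
```

```text
t 13.8 pos [587.3 256.3  62.6] yawCCW 3.44 tilt 0.131 F [-0.6 -0.6  6.7] w 0.2 q [ 0.41  0.39 -0.07  1.11 -0.    0.35]
offset [117.5  -0.3  -3.7]
silver front x 512.5 at y 265.6 blob rect [557.2 251.9] [87.5 50.5] 4.5
```

Request:
move_arm([
  {"offset": [4, 0, 0.3], "yaw": 0, "gripper": 1},
  {"offset": [8, 0, 0], "yaw": 0, "gripper": 1},
  {"offset": [10, 0, 0], "yaw": 0, "gripper": 1},
  {"offset": [10, 0, 0], "yaw": 0, "gripper": 1},
  {"offset": [10, 0, 0], "yaw": 0, "gripper": 1},
  {"offset": [10, 0, 0], "yaw": 0, "gripper": 1},
  {"offset": [10, 0, 0], "yaw": 0, "gripper": 1},
  {"offset": [0, 0, 0], "yaw": 0, "gripper": 1},
])

```text
time_s: 14.5
position: [0.5243, 0.2529, 0.0625]
tool_rot: [-0.095, 3.138, 0.002]
force: [-4.0, -0.8, 9.0]
width: -0.0002
```

```bash
python3 g.py;python3 w.py silver
```

```text
t 14.5 pos [524.3 252.9  62.5] yawCCW 3.47 tilt 0.138 F [-4.  -0.8  9. ] w -0.2 q [ 0.45  0.28 -0.22  1.07  0.    0.39]
silver front x 449.5 at y 261.2 blob rect [494.2 248.4] [87.6 50.5] 4.7
```

Request:
move_arm([
  {"offset": [4, 0, 0], "yaw": 0, "gripper": 1},
  {"offset": [8, 0, 0], "yaw": 0, "gripper": 1},
  {"offset": [10, 0, 0], "yaw": 0, "gripper": 1},
  {"offset": [10, 0, 0], "yaw": 0, "gripper": 1},
  {"offset": [10, 0, 0], "yaw": 0, "gripper": 1},
  {"offset": [8, 0, 0], "yaw": 0, "gripper": 1},
  {"offset": [4, 0, 0], "yaw": 0, "gripper": 1},
  {"offset": [0, 0, 0], "yaw": 0, "gripper": 1},
  {"offset": [0, 0, 0], "yaw": 0, "gripper": 1},
  {"offset": [0, 0, -10], "yaw": 0, "gripper": 1},
])

```text
time_s: 15.38
position: [0.4699, 0.2489, 0.0703]
tool_rot: [0.095, -3.139, 0.001]
force: [-0.3, -0.4, -0.2]
width: -0.0001
```

Request:
move_arm([
  {"offset": [0, 0, -35], "yaw": 0, "gripper": 1},
  {"offset": [25, 0, -33], "yaw": 0, "gripper": -0.5},
  {"offset": [25, 0, 0], "yaw": 0, "gripper": -1},
  {"offset": [0, 0, 0], "yaw": 0, "gripper": -1},
  {"offset": [0, 0, 0], "yaw": 0, "gripper": -1},
  {"offset": [0, 0, 0], "yaw": 0, "gripper": -1},
])

```text
time_s: 15.88
position: [0.4211, 0.2462, 0.1388]
tool_rot: [-0.095, 3.14, -0.0]
force: [-0.5, -0.5, -0.4]
width: 0.0605
```

```bash
cat > pw.py <<'E'
from m import *
import sys
# panel pose from wrist camera: colour blob between the open fingers, rect on the plane z
def pose(name,z=0.0625):
    c=snap("wrist"); hsv=cv2.cvtColor(c["bgr"],cv2.COLOR_BGR2HSV); lo,hi=HS[name]
    m=cv2.inRange(hsv,lo,hi); m[:,:200]=0; m[:,430:]=0; m[:190]=0
    m=cv2.morphologyEx(cv2.morphologyEx(m,cv2.MORPH_OPEN,np.ones((3,3))),cv2.MORPH_CLOSE,np.ones((13,13)))
    q=max(cv2.findContours(m,0,1)[0],key=cv2.contourArea); w=np.array([ray(c,*p[0],z)[:2]*1000 for p in q])
    (cx,cy),(a,b),t=cv2.minAreaRect(w.astype(np.float32))
    if a<b: a,b,t=b,a,t+90
    t=(t+90)%180-90; d=np.array([np.cos(np.radians(t)),np.sin(np.radians(t))])
    f=np.array([cx,cy])-d*a/2
    print(name,"centre %.1f %.1f size %.1f %.1f yaw %.2f"%(cx,cy,a,b,t),"front",f.round(1),"grip@25",(f+25*d).round(1))
pose(sys.argv[1])
E
python3 pw.py silver; python3 g.py
```

```text
silver centre 473.4 248.0 size 150.7 50.4 yaw 4.74 front [398.3 241.7] grip@25 [423.2 243.8]
t 15.9 pos [421.1 246.2 138.4] yawCCW 3.45 tilt 0.027 F [-0.  -0.7  0.7] w 67.7 q [ 0.53  0.07 -0.3   1.2  -0.    0.47]
```

Request:
move_arm([
  {"offset": [0, 0, 0], "yaw": -1.3, "gripper": -1},
  {"offset": [0, -2.4, 20], "yaw": 0, "gripper": -1},
  {"offset": [0, 0, 30], "yaw": 0, "gripper": -1},
  {"offset": [0, 0, 25], "yaw": 0, "gripper": -1},
  {"offset": [0, 0, 18], "yaw": 0, "gripper": -1},
  {"offset": [0, 0, 0], "yaw": 0, "gripper": -1},
  {"offset": [0, 0, 0], "yaw": 0, "gripper": -1},
])

```text
time_s: 16.52
position: [0.4205, 0.2432, 0.0447]
tool_rot: [0.13, -3.136, 0.002]
force: [-0.5, 0.1, 0.2]
width: 0.0853
```

Request:
move_arm([
  {"offset": [0, 0, 0], "yaw": 0, "gripper": 1},
  {"offset": [0, 0, 0], "yaw": 0, "gripper": 1},
  {"offset": [0, 0, 0], "yaw": 0, "gripper": 1},
  {"offset": [0, 0, 0], "yaw": 0, "gripper": 1},
  {"offset": [0, 0, 0], "yaw": 0, "gripper": 1},
  {"offset": [0, 0, 0], "yaw": 0, "gripper": 1},
], squeeze=50)

```text
time_s: 17.02
position: [0.4219, 0.2443, 0.0469]
tool_rot: [-0.13, 3.137, 0.002]
force: [1.2, -0.6, 5.9]
width: 0.0478
```

Request:
move_arm([
  {"offset": [0, 0, -8], "yaw": 0, "gripper": 1},
  {"offset": [10, 0, -12], "yaw": 0, "gripper": 1},
  {"offset": [15, 0, -20], "yaw": 0, "gripper": 1},
  {"offset": [15, 0, -30], "yaw": 0, "gripper": 1},
  {"offset": [0, 0, -35], "yaw": 0, "gripper": 1},
  {"offset": [0, 0, 0], "yaw": 0, "gripper": 1},
  {"offset": [0, 0, 0], "yaw": 0, "gripper": 1},
])

```text
time_s: 17.6
position: [0.3818, 0.2411, 0.1527]
tool_rot: [-0.13, 3.136, 0.003]
force: [-0.1, 0.5, -2.8]
width: 0.0479
```

```bash
python3 g.py 431 -251 150; python3 w.py silver
```

```text
t 17.6 pos [381.8 241.1 152.7] yawCCW 4.77 tilt 0.204 F [-0.1  0.5 -2.8] w 47.9 q [ 0.56 -0.   -0.35  1.22  0.    0.48]
offset [  -8.1 -494.5    1.9]Traceback (most recent call last):
  File "w.py", line 14, in <module>
    front(sys.argv[1])
    ~~~~~^^^^^^^^^^^^^
  File "w.py", line 10, in front
    q=max(q,key=cv2.contourArea); w=np.array([ray(c,*p[0],z)[:2]*1000 for p in q])
ValueError: max() iterable argument is empty
```

Request:
move_arm([
  {"offset": [0, -20, -4], "yaw": 0, "gripper": 1},
  {"offset": [0, -38, 0], "yaw": 0, "gripper": 1},
  {"offset": [0, -38, 0], "yaw": 0, "gripper": 1},
  {"offset": [0, -38, 0], "yaw": 0, "gripper": 1},
  {"offset": [0, -38, 0], "yaw": 0, "gripper": 1},
  {"offset": [0, -38, 0], "yaw": 0, "gripper": 1},
  {"offset": [0, -38, 0], "yaw": 0, "gripper": 1},
  {"offset": [0, -38, 0], "yaw": 0, "gripper": 1},
  {"offset": [0, -38, 0], "yaw": 0, "gripper": 1},
  {"offset": [0, -38, 0], "yaw": 0, "gripper": 1},
])

```text
time_s: 18.48
position: [0.4097, -0.122, 0.153]
tool_rot: [0.129, -3.136, -0.002]
force: [1.7, -0.0, -1.9]
width: 0.0478
```

Request:
move_arm([
  {"offset": [0, -38, 0], "yaw": 0, "gripper": 1},
  {"offset": [0, -38, 0], "yaw": 0, "gripper": 1},
  {"offset": [-7, -38, 0], "yaw": 0, "gripper": 1},
  {"offset": [0, -16, 0], "yaw": 1.3, "gripper": 1},
  {"offset": [0, 0, 0], "yaw": 0, "gripper": 1},
  {"offset": [0, 0, 0], "yaw": 0, "gripper": 1},
  {"offset": [0, 0, 0], "yaw": 0, "gripper": 1},
])

```text
time_s: 19.07
position: [0.4279, -0.2484, 0.1533]
tool_rot: [0.095, -3.137, -0.003]
force: [0.0, -0.0, -1.7]
width: 0.0477
```

```bash
python3 g.py 430 -252 16; python3 - <<'E'
from m import *
panels(snap("top"),box=(186,190,340,276))
E
```

```text
t 19.1 pos [ 427.9 -248.4  153.3] yawCCW 3.46 tilt 0.191 F [ 0.  -0.  -1.7] w 47.7 q [-0.53  0.08 -0.26  1.23  0.   -0.59]
offset [ -2.3  -4.  137.3]
brass c 563.2 167.6 size 151 52 yaw 1.7
enamel c 572.9 72.3 size 150 51 yaw -5.3
```

Request:
move_arm([
  {"offset": [-2.3, -4, 30], "yaw": 0, "gripper": 1},
  {"offset": [0, 0, 35], "yaw": 0, "gripper": 1},
  {"offset": [0, 0, 35], "yaw": 0, "gripper": 1},
  {"offset": [0, 0, 20], "yaw": 0, "gripper": 1},
  {"offset": [0, 0, 10], "yaw": 0, "gripper": 1},
  {"offset": [0, 0, 8], "yaw": 0, "gripper": 1},
  {"offset": [0, 0, 0], "yaw": 0, "gripper": 1},
  {"offset": [0, 0, 0], "yaw": 0, "gripper": 1},
])

```text
time_s: 19.78
position: [0.4321, -0.253, 0.0178]
tool_rot: [-0.096, 3.139, -0.001]
force: [-0.4, 0.0, -1.4]
width: 0.0478
```

Request:
move_arm([
  {"offset": [0, 0, 0], "yaw": 0, "gripper": -0.45},
  {"offset": [0, 0, 0], "yaw": 0, "gripper": -0.45},
  {"offset": [0, 0, 0], "yaw": 0, "gripper": -0.45},
  {"offset": [0, 0, 0], "yaw": 0, "gripper": -0.45},
  {"offset": [0, 0, -10], "yaw": 0, "gripper": -0.45},
  {"offset": [0, 0, -30], "yaw": 0, "gripper": -0.45},
  {"offset": [0, 0, -40], "yaw": 0, "gripper": -0.45},
  {"offset": [0, 0, -40], "yaw": 0, "gripper": -0.45},
  {"offset": [0, 0, -30], "yaw": 0, "gripper": -0.45},
])

```text
time_s: 20.53
position: [0.4317, -0.2533, 0.171]
tool_rot: [-0.094, 3.138, -0.003]
force: [0.1, -0.1, 0.5]
width: 0.0619
```

```bash
python3 - <<'E'
from m import *
c=snap("wrist"); hsv=cv2.cvtColor(c["bgr"],cv2.COLOR_BGR2HSV)
def pl(m,z):
    k=np.zeros_like(m); k[160:380,235:410]=m[160:380,235:410]; k=cv2.morphologyEx(k,cv2.MORPH_CLOSE,np.ones((15,15)))
    q=max(cv2.findContours(k,0,1)[0],key=cv2.contourArea); w=np.array([ray(c,*p[0],z)[:2]*1000 for p in q]); print(cv2.minAreaRect(w.astype(np.float32)),cv2.boundingRect(q))
pl(cv2.inRange(hsv,(0,0,150),(180,80,255)),.009)
cv2.imwrite("pics/c6.png",c["bgr"][120:400,150:480])
E
python3 g.py 563 167 102
```

```text
((483.6761169433594, -251.55880737304688), (150.5218048095703, 52.1040153503418), 3.3544554710388184) (292, 193, 59, 153)
t 20.6 pos [ 433.8 -254.6  176.6] yawCCW 3.44 tilt 0.630 F [ 0.9 -1.5  4.1] w 62.2 q [-0.53  0.08 -0.21  1.27  0.   -0.59]
offset [-153.6  413.5   73.4]
```

View pics/c6.png

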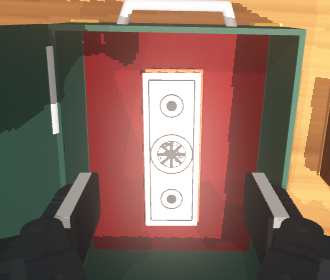

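Silver lies flat on the copper. Brass is next.

Request:
move_arm([
  {"offset": [-14, 37, 0], "yaw": 0, "gripper": 1},
  {"offset": [-14, 38, 0], "yaw": 0, "gripper": 1},
  {"offset": [-14, 38, 0], "yaw": 0, "gripper": 1},
  {"offset": [-14, 38, 0], "yaw": 0, "gripper": 1},
  {"offset": [-14, 38, 0], "yaw": 0, "gripper": 1},
  {"offset": [-14, 38, 0], "yaw": 0, "gripper": 1},
  {"offset": [-14, 38, 0], "yaw": 0, "gripper": 1},
  {"offset": [-14, 38, 0], "yaw": 0, "gripper": 1},
  {"offset": [-14, 38, 0], "yaw": 0, "gripper": 1},
  {"offset": [-14, 38, 0], "yaw": 0, "gripper": 1},
])

```text
time_s: 21.42
position: [0.5486, 0.1357, 0.1679]
tool_rot: [-0.095, 3.139, 0.0]
force: [-0.0, -0.6, -0.3]
width: -0.0
```

Request:
move_arm([
  {"offset": [-14, 34, 10], "yaw": 2, "gripper": 1},
  {"offset": [0, 0, 25], "yaw": 0, "gripper": 1},
  {"offset": [0, 0, 25], "yaw": 0, "gripper": 1},
  {"offset": [0, 0, 10], "yaw": 0, "gripper": 1},
  {"offset": [0, 0, 0], "yaw": 0, "gripper": 1},
  {"offset": [0, 0, 0], "yaw": 0, "gripper": 1},
])

```text
time_s: 21.92
position: [0.5601, 0.168, 0.0974]
tool_rot: [0.039, -3.141, 0.0]
force: [-0.1, 0.5, 0.8]
width: -0.0002
```

```bash
python3 g.py 563 167.5 66; python3 w.py brass;  python3 - <<'E'
from m import *
panels(snap("top"),box=(186,190,340,276))
E
```

```text
t 21.9 pos [560.1 168.   97.4] yawCCW 1.42 tilt 0.029 F [-0.1  0.5  0.8] w -0.2 q [ 0.29  0.27 -0.16  1.14  0.    0.27]
offset [-2.9 -0.6 31.4]
brass front x 489.4 at y 178.4 blob rect [541.6 165.1] [104.   50.7] 1.8
enamel c 572.9 72.4 size 150 52 yaw -5.4
```

Request:
move_arm([
  {"offset": [-3, 0, 15], "yaw": 0, "gripper": 1},
  {"offset": [0, 0, 13], "yaw": 0, "gripper": 1},
  {"offset": [0, 0, 3], "yaw": 0, "gripper": 1},
  {"offset": [0, 0, 0], "yaw": 0, "gripper": 1},
  {"offset": [0, 0, 2], "yaw": 0, "gripper": 1},
  {"offset": [0, 0, 0], "yaw": 0, "gripper": 1},
  {"offset": [0, 0, 1.5], "yaw": 0, "gripper": 1},
  {"offset": [0, 0, 0], "yaw": 0, "gripper": 1},
  {"offset": [0, 0, 0], "yaw": 0, "gripper": 1},
])

```text
time_s: 22.77
position: [0.5634, 0.1685, 0.0626]
tool_rot: [-0.04, 3.141, 0.0]
force: [-0.9, -0.2, -0.5]
width: -0.0
```

```bash
python3 g.py 470 165 66
```

```text
t 22.8 pos [563.4 168.5  62.6] yawCCW 1.45 tilt 0.025 F [-0.9 -0.2 -0.5] w -0.0 q [ 0.29  0.29 -0.21  1.07  0.    0.27]
offset [93.5 -1.2 -3.4]
```

Almost no contact yet, so I'll press 1.4 mm more and pull 93 mm.

Request:
move_arm([
  {"offset": [0, 0, 0.8], "yaw": 0, "gripper": 1},
  {"offset": [0, 0, 0.6], "yaw": 0, "gripper": 1},
  {"offset": [0, 0, 0], "yaw": 0, "gripper": 1},
  {"offset": [4, 0, 0], "yaw": 0, "gripper": 1},
  {"offset": [8, 0, 0], "yaw": 0, "gripper": 1},
  {"offset": [10, 0, 0], "yaw": 0, "gripper": 1},
  {"offset": [10, 0, 0], "yaw": 0, "gripper": 1},
  {"offset": [10, 0, 0], "yaw": 0, "gripper": 1},
  {"offset": [6, 0, 0], "yaw": 0, "gripper": 1},
  {"offset": [0, 0, 0], "yaw": 0, "gripper": 1},
])

```text
time_s: 23.6
position: [0.5153, 0.1676, 0.0625]
tool_rot: [-0.04, 3.139, 0.001]
force: [-1.6, 0.9, 9.2]
width: -0.0002
```

```bash
python3 g.py 470 165 66; python3 w.py brass
```

```text
t 23.6 pos [515.3 167.6  62.5] yawCCW 1.47 tilt 0.153 F [-1.6  0.9  9.2] w -0.2 q [ 0.31  0.21 -0.32  1.04  0.    0.29]
offset [45.3 -1.5 -3.6]
brass front x 397.2 at y 203.4 blob rect [463.6 152.3] [130.1 142.4] 1.5
```

Request:
move_arm([
  {"offset": [4, 0, 0], "yaw": 0, "gripper": 1},
  {"offset": [8, 0, 0], "yaw": 0, "gripper": 1},
  {"offset": [10, 0, 0], "yaw": 0, "gripper": 1},
  {"offset": [10, 0, 0], "yaw": 0, "gripper": 1},
  {"offset": [8, 0, 0], "yaw": 0, "gripper": 1},
  {"offset": [5, 0, 0], "yaw": 0, "gripper": 1},
  {"offset": [0, 0, 0], "yaw": 0, "gripper": 1},
  {"offset": [0, 0, 0], "yaw": 0, "gripper": 1},
  {"offset": [0, 0, -10], "yaw": 0, "gripper": 1},
])

```text
time_s: 24.4
position: [0.4693, 0.166, 0.0704]
tool_rot: [0.04, -3.14, 0.001]
force: [-0.7, -0.1, 0.3]
width: -0.0004
```

Request:
move_arm([
  {"offset": [0, 0, -35], "yaw": 0, "gripper": 1},
  {"offset": [25, 0, -33], "yaw": 0, "gripper": -0.5},
  {"offset": [24, 0, 0], "yaw": 0, "gripper": -1},
  {"offset": [0, 0, 0], "yaw": 0, "gripper": -1},
  {"offset": [0, 0, 0], "yaw": 0, "gripper": -1},
  {"offset": [0, 0, 0], "yaw": 0, "gripper": -1},
])

```text
time_s: 24.9
position: [0.4215, 0.165, 0.1389]
tool_rot: [-0.04, 3.141, -0.0]
force: [-0.3, -0.5, 0.1]
width: 0.0606
```

```bash
sed -i 's/"brass":((16,110,110)/"brass":((20,120,110)/' m.py; python3 pw.py brass; python3 g.py;  python3 - <<'E'
from m import *
panels(snap("top"),box=(186,190,340,276))
E
```

```text
brass centre 473.6 163.8 size 150.3 50.1 yaw 2.17 front [398.5 161. ] grip@25 [423.5 161.9]
t 24.9 pos [421.6 164.9 138.5] yawCCW 1.45 tilt 0.024 F [ 0.5 -0.1 -1.4] w 67.7 q [ 0.37  0.01 -0.37  1.19 -0.    0.35]
brass c 508.4 167.7 size 74 48 yaw -0.2
enamel c 572.9 72.5 size 150 52 yaw -5.4
```

Request:
move_arm([
  {"offset": [0, 0, 0], "yaw": -0.7, "gripper": -1},
  {"offset": [0, -3, 20], "yaw": 0, "gripper": -1},
  {"offset": [0, 0, 30], "yaw": 0, "gripper": -1},
  {"offset": [0, 0, 25], "yaw": 0, "gripper": -1},
  {"offset": [0, 0, 18], "yaw": 0, "gripper": -1},
  {"offset": [0, 0, 0], "yaw": 0, "gripper": -1},
  {"offset": [0, 0, 0], "yaw": 0, "gripper": -1},
])

```text
time_s: 25.58
position: [0.4208, 0.1615, 0.045]
tool_rot: [0.059, -3.138, 0.002]
force: [-0.3, 0.4, 0.8]
width: 0.0852
```

Request:
move_arm([
  {"offset": [0, 0, 0], "yaw": 0, "gripper": 1},
  {"offset": [0, 0, 0], "yaw": 0, "gripper": 1},
  {"offset": [0, 0, 0], "yaw": 0, "gripper": 1},
  {"offset": [0, 0, 0], "yaw": 0, "gripper": 1},
  {"offset": [0, 0, 0], "yaw": 0, "gripper": 1},
  {"offset": [0, 0, 0], "yaw": 0, "gripper": 1},
], squeeze=50)

```text
time_s: 26.08
position: [0.4224, 0.1623, 0.047]
tool_rot: [-0.059, 3.139, 0.001]
force: [0.8, -0.1, 5.3]
width: 0.0475
```

Request:
move_arm([
  {"offset": [0, 0, -8], "yaw": 0, "gripper": 1},
  {"offset": [10, 0, -12], "yaw": 0, "gripper": 1},
  {"offset": [15, 0, -20], "yaw": 0, "gripper": 1},
  {"offset": [15, 0, -30], "yaw": 0, "gripper": 1},
  {"offset": [0, 0, -37], "yaw": 0, "gripper": 1},
  {"offset": [0, 0, 0], "yaw": 0, "gripper": 1},
  {"offset": [0, 0, 0], "yaw": 0, "gripper": 1},
])

```text
time_s: 26.67
position: [0.3822, 0.1608, 0.1549]
tool_rot: [-0.059, 3.138, 0.002]
force: [-0.7, -0.1, -2.4]
width: 0.0477
```

```bash
python3 g.py 430 -252 150
```

```text
t 26.7 pos [382.2 160.8 154.9] yawCCW 2.16 tilt 0.204 F [-0.7 -0.1 -2.4] w 47.7 q [ 0.4  -0.07 -0.41  1.23  0.    0.36]
offset [ -32.2 -414.4    4.5]
```

Request:
move_arm([
  {"offset": [0, -20, 0], "yaw": 0, "gripper": 1},
  {"offset": [-3, -38, 0], "yaw": 0, "gripper": 1},
  {"offset": [-3, -38, 0], "yaw": 0, "gripper": 1},
  {"offset": [-3, -38, 0], "yaw": 0, "gripper": 1},
  {"offset": [-3, -38, 0], "yaw": 0, "gripper": 1},
  {"offset": [-3, -38, 0], "yaw": 0, "gripper": 1},
  {"offset": [-3, -38, 0], "yaw": 0, "gripper": 1},
  {"offset": [-3, -38, 0], "yaw": 0, "gripper": 1},
  {"offset": [-3, -38, 0], "yaw": 0, "gripper": 1},
  {"offset": [-3, -38, 0], "yaw": 0, "gripper": 1},
])

```text
time_s: 27.5
position: [0.4207, -0.2019, 0.1512]
tool_rot: [0.058, -3.138, -0.002]
force: [0.9, 0.7, -1.8]
width: 0.0477
```

Request:
move_arm([
  {"offset": [-4, -38, 0], "yaw": 0, "gripper": 1},
  {"offset": [-4, -15, 0], "yaw": -1.2, "gripper": 1},
  {"offset": [0, 0, 0], "yaw": 0, "gripper": 1},
  {"offset": [0, 0, 0], "yaw": 0, "gripper": 1},
  {"offset": [0, 0, 0], "yaw": 0, "gripper": 1},
])

```text
time_s: 27.92
position: [0.431, -0.252, 0.1516]
tool_rot: [0.091, -3.138, -0.003]
force: [-0.6, -0.2, -1.1]
width: 0.048
```

```bash
python3 g.py 432 -253.5 18; python3 - <<'E'
from m import *
panels(snap("top"),box=(186,190,340,276))
E
```

```text
t 27.9 pos [ 431.  -252.   151.6] yawCCW 3.33 tilt 0.184 F [-0.6 -0.2 -1.1] w 48.0 q [-0.53  0.09 -0.25  1.23  0.   -0.59]
offset [ -1.2  -1.8 133.6]
enamel c 572.9 72.5 size 150 52 yaw -5.4
```

Request:
move_arm([
  {"offset": [-1, -1.8, 30], "yaw": 0, "gripper": 1},
  {"offset": [0, 0, 35], "yaw": 0, "gripper": 1},
  {"offset": [0, 0, 35], "yaw": 0, "gripper": 1},
  {"offset": [0, 0, 20], "yaw": 0, "gripper": 1},
  {"offset": [0, 0, 8], "yaw": 0, "gripper": 1},
  {"offset": [0, 0, 4], "yaw": 0, "gripper": 1},
  {"offset": [0, 0, 0], "yaw": 0, "gripper": 1},
  {"offset": [0, 0, 0], "yaw": 0, "gripper": 1},
])

```text
time_s: 28.63
position: [0.4341, -0.2548, 0.0224]
tool_rot: [-0.093, 3.138, -0.002]
force: [0.7, -0.5, -1.2]
width: 0.0476
```

Request:
move_arm([
  {"offset": [0, 0, 0], "yaw": 0, "gripper": -0.45},
  {"offset": [0, 0, 0], "yaw": 0, "gripper": -0.45},
  {"offset": [0, 0, 0], "yaw": 0, "gripper": -0.45},
  {"offset": [0, 0, 0], "yaw": 0, "gripper": -0.45},
  {"offset": [0, 0, -10], "yaw": 0, "gripper": -0.45},
  {"offset": [0, 0, -30], "yaw": 0, "gripper": -0.45},
  {"offset": [0, 0, -40], "yaw": 0, "gripper": -0.45},
  {"offset": [0, 0, -40], "yaw": 0, "gripper": -0.45},
  {"offset": [0, 0, -30], "yaw": 0, "gripper": -0.45},
])

```text
time_s: 29.38
position: [0.4334, -0.255, 0.175]
tool_rot: [-0.091, 3.138, -0.002]
force: [-0.4, -0.0, -0.7]
width: 0.062
```

```bash
python3 - <<'E'
from m import *
c=snap("wrist"); hsv=cv2.cvtColor(c["bgr"],cv2.COLOR_BGR2HSV)
def pl(m,z):
    k=np.zeros_like(m); k[160:380,235:410]=m[160:380,235:410]; k=cv2.morphologyEx(k,cv2.MORPH_CLOSE,np.ones((15,15)))
    q=max(cv2.findContours(k,0,1)[0],key=cv2.contourArea); w=np.array([ray(c,*p[0],z)[:2]*1000 for p in q]); print(cv2.minAreaRect(w.astype(np.float32)),cv2.boundingRect(q))
pl(cv2.inRange(hsv,(18,80,110),(34,255,255)),.0115)
cv2.imwrite("pics/c7.png",c["bgr"][120:400,150:480])
E
python3 g.py 573 72 102
```

```text
((484.3019714355469, -251.5650177001953), (149.79466247558594, 52.354217529296875), 3.354583978652954) (293, 192, 60, 152)
t 29.4 pos [ 435.5 -256.2  180.6] yawCCW 3.34 tilt 0.627 F [ 1.8 -1.   4.5] w 61.9 q [-0.53  0.08 -0.2   1.28  0.   -0.59]
offset [-155.7  320.1   78.1]
```

Brass is in line on the stack at (484.3,-251.6), yaw 3.35°. Enamel is next.

Request:
move_arm([
  {"offset": [-17, 35, 0], "yaw": 0, "gripper": 1},
  {"offset": [-17, 36, 0], "yaw": 0, "gripper": 1},
  {"offset": [-17, 36, 0], "yaw": 0, "gripper": 1},
  {"offset": [-17, 36, 0], "yaw": 0, "gripper": 1},
  {"offset": [-17, 36, 0], "yaw": 0, "gripper": 1},
  {"offset": [-17, 36, 0], "yaw": 0, "gripper": 1},
  {"offset": [-17, 36, 0], "yaw": 0, "gripper": 1},
  {"offset": [-17, 36, 0], "yaw": 0, "gripper": 1},
  {"offset": [-18, 33, 0], "yaw": 0, "gripper": 1},
  {"offset": [0, 0, 10], "yaw": 4.4, "gripper": 1},
])

```text
time_s: 30.27
position: [0.5712, 0.0793, 0.1628]
tool_rot: [0.021, 3.137, 0.004]
force: [-0.4, 0.1, 0.5]
width: -0.0001
```

Request:
move_arm([
  {"offset": [0, 0, 20], "yaw": 4.4, "gripper": 1},
  {"offset": [0, 0, 25], "yaw": 0, "gripper": 1},
  {"offset": [0, 0, 15], "yaw": 0, "gripper": 1},
  {"offset": [0, 0, 0], "yaw": 0, "gripper": 1},
  {"offset": [0, 0, 0], "yaw": 0, "gripper": 1},
])

```text
time_s: 30.68
position: [0.5676, 0.0736, 0.101]
tool_rot: [-0.149, -3.137, 0.0]
force: [0.2, -0.3, -0.7]
width: -0.0006
```

```bash
python3 g.py 573 72.5 66; python3 w.py enamel
```

```text
t 30.7 pos [567.6  73.6 101. ] yawCCW -5.45 tilt 0.083 F [ 0.2 -0.3 -0.7] w -0.6 q [ 0.13  0.25 -0.18  1.15  0.    0.22]
offset [-5.5 -0.6 34.9]
enamel front x 498.2 at y 61.3 blob rect [551.3  72.7] [ 50.5 103.6] 84.6
```

Request:
move_arm([
  {"offset": [-5.5, 0, 15], "yaw": 0, "gripper": 1},
  {"offset": [0, 0, 15], "yaw": 0, "gripper": 1},
  {"offset": [0, 0, 5], "yaw": 0, "gripper": 1},
  {"offset": [0, 0, 0], "yaw": 0, "gripper": 1},
  {"offset": [0, 0, 2], "yaw": 0, "gripper": 1},
  {"offset": [0, 0, 0], "yaw": 0, "gripper": 1},
  {"offset": [0, 0, 1.5], "yaw": 0, "gripper": 1},
  {"offset": [0, 0, 0], "yaw": 0, "gripper": 1},
  {"offset": [0, 0, 0], "yaw": 0, "gripper": 1},
])

```text
time_s: 31.48
position: [0.5738, 0.0732, 0.0629]
tool_rot: [0.149, 3.137, 0.0]
force: [0.4, -0.5, 0.4]
width: 0.0
```

```bash
python3 g.py 470 82 66
```

```text
t 31.5 pos [573.8  73.2  62.9] yawCCW -5.45 tilt 0.034 F [ 0.4 -0.5  0.4] w 0.0 q [ 0.13  0.28 -0.23  1.07 -0.    0.22]
offset [104.1  -1.1  -3.2]
```

Request:
move_arm([
  {"offset": [0, 0, 1], "yaw": 0, "gripper": 1},
  {"offset": [0, 0, 0.7], "yaw": 0, "gripper": 1},
  {"offset": [0, 0, 0], "yaw": 0, "gripper": 1},
  {"offset": [4, 0, 0], "yaw": 0, "gripper": 1},
  {"offset": [8, 0, 0], "yaw": 0, "gripper": 1},
  {"offset": [10, 0, 0], "yaw": 0, "gripper": 1},
  {"offset": [10, 0, 0], "yaw": 0, "gripper": 1},
  {"offset": [10, 0, 0], "yaw": 0, "gripper": 1},
  {"offset": [6, 0, 0], "yaw": 0, "gripper": 1},
  {"offset": [0, 0, 0], "yaw": 0, "gripper": 1},
])

```text
time_s: 32.32
position: [0.5263, 0.0781, 0.0625]
tool_rot: [0.149, 3.135, 0.001]
force: [-2.3, -0.3, 8.4]
width: 0.0001
```

```bash
python3 g.py 470 82 66; python3 w.py enamel
```

```text
t 32.3 pos [526.3  78.1  62.5] yawCCW -5.44 tilt 0.189 F [-2.3 -0.3  8.4] w 0.1 q [ 0.15  0.19 -0.34  1.04  0.    0.24]
offset [56.4 -1.4 -3.7]
enamel front x 451.1 at y 64.6 blob rect [495.7  78.2] [50.4 87.1] 84.7
```

Request:
move_arm([
  {"offset": [4, 0, 0], "yaw": 0, "gripper": 1},
  {"offset": [8, 0, 0], "yaw": 0, "gripper": 1},
  {"offset": [10, 0, 0], "yaw": 0, "gripper": 1},
  {"offset": [10, 0, 0], "yaw": 0, "gripper": 1},
  {"offset": [10, 0, 0], "yaw": 0, "gripper": 1},
  {"offset": [9, 0, 0], "yaw": 0, "gripper": 1},
  {"offset": [5, 0, 0], "yaw": 0, "gripper": 1},
  {"offset": [0, 0, 0], "yaw": 0, "gripper": 1},
  {"offset": [0, 0, 0], "yaw": 0, "gripper": 1},
  {"offset": [0, 0, -10], "yaw": 0, "gripper": 1},
])

```text
time_s: 33.2
position: [0.4694, 0.0831, 0.0704]
tool_rot: [-0.149, -3.137, 0.0]
force: [-0.4, -0.3, 0.2]
width: -0.0003
```

Request:
move_arm([
  {"offset": [0, 0, -35], "yaw": 0, "gripper": 1},
  {"offset": [25, 0, -33], "yaw": 0, "gripper": -0.5},
  {"offset": [24, 0, 0], "yaw": 0, "gripper": -1},
  {"offset": [0, 0, 0], "yaw": 0, "gripper": -1},
  {"offset": [0, 0, 0], "yaw": 0, "gripper": -1},
  {"offset": [0, 0, 0], "yaw": 0, "gripper": -1},
])

```text
time_s: 33.7
position: [0.4216, 0.0878, 0.1388]
tool_rot: [0.149, 3.137, 0.0]
force: [0.2, -0.2, -0.6]
width: 0.0603
```

```bash
python3 pw.py enamel; python3 g.py
```

```text
enamel centre 472.1 80.6 size 150.6 50.5 yaw -5.14 front [397.1  87.4] grip@25 [422.   85.1]
t 33.8 pos [421.7  87.7 138.4] yawCCW -5.46 tilt 0.009 F [0.2 0.4 0.5] w 67.8 q [ 0.21 -0.03 -0.41  1.19 -0.    0.3 ]
```

Request:
move_arm([
  {"offset": [0, -2.6, 20], "yaw": 0, "gripper": -1},
  {"offset": [0, 0, 30], "yaw": 0, "gripper": -1},
  {"offset": [0, 0, 25], "yaw": 0, "gripper": -1},
  {"offset": [0, 0, 18], "yaw": 0, "gripper": -1},
  {"offset": [0, 0, 0], "yaw": 0, "gripper": -1},
  {"offset": [0, 0, 0], "yaw": 0, "gripper": -1},
])

```text
time_s: 34.25
position: [0.4204, 0.0848, 0.0447]
tool_rot: [-0.15, -3.135, 0.001]
force: [0.5, 1.1, 0.5]
width: 0.0852
```

Request:
move_arm([
  {"offset": [0, 0, 0], "yaw": 0, "gripper": 1},
  {"offset": [0, 0, 0], "yaw": 0, "gripper": 1},
  {"offset": [0, 0, 0], "yaw": 0, "gripper": 1},
  {"offset": [0, 0, 0], "yaw": 0, "gripper": 1},
  {"offset": [0, 0, 0], "yaw": 0, "gripper": 1},
  {"offset": [0, 0, 0], "yaw": 0, "gripper": 1},
], squeeze=50)

```text
time_s: 34.75
position: [0.4221, 0.0853, 0.0467]
tool_rot: [0.149, 3.136, 0.001]
force: [0.4, 0.8, 5.0]
width: 0.0478
```

Request:
move_arm([
  {"offset": [0, 0, -8], "yaw": 0, "gripper": 1},
  {"offset": [10, 0, -12], "yaw": 0, "gripper": 1},
  {"offset": [15, 0, -20], "yaw": 0, "gripper": 1},
  {"offset": [15, 0, -30], "yaw": 0, "gripper": 1},
  {"offset": [0, 0, -37], "yaw": 0, "gripper": 1},
  {"offset": [0, 0, 0], "yaw": -4.4, "gripper": 1},
  {"offset": [0, 0, 0], "yaw": -4.4, "gripper": 1},
  {"offset": [0, 0, 0], "yaw": 0, "gripper": 1},
])

```text
time_s: 35.42
position: [0.381, 0.089, 0.1535]
tool_rot: [-0.095, 3.14, 0.0]
force: [-0.3, -0.2, -0.9]
width: 0.0477
```

```bash
python3 g.py 434 -255 150
```

```text
t 35.4 pos [381.   89.  153.5] yawCCW 3.46 tilt 0.035 F [-0.3 -0.2 -0.9] w 47.7 q [ 0.23 -0.12 -0.45  1.23  0.    0.17]
offset [ -32.1 -346.6    3.4]
```

Request:
move_arm([
  {"offset": [-3, -20, -2], "yaw": 0, "gripper": 1},
  {"offset": [-3, -38, 0], "yaw": 0, "gripper": 1},
  {"offset": [-3, -38, 0], "yaw": 0, "gripper": 1},
  {"offset": [-3, -38, 0], "yaw": 0, "gripper": 1},
  {"offset": [-3, -38, 0], "yaw": 0, "gripper": 1},
  {"offset": [-3, -38, 0], "yaw": 0, "gripper": 1},
  {"offset": [-3, -38, 0], "yaw": 0, "gripper": 1},
  {"offset": [-3, -38, 0], "yaw": 0, "gripper": 1},
  {"offset": [-3, -38, 0], "yaw": 0, "gripper": 1},
  {"offset": [-3, -18, 0], "yaw": 0, "gripper": 1},
])

```text
time_s: 36.25
position: [0.4306, -0.2543, 0.1539]
tool_rot: [0.083, -3.139, 0.001]
force: [0.9, -0.2, -1.7]
width: 0.0477
```

Request:
move_arm([
  {"offset": [0, -5, 0], "yaw": 0, "gripper": 1},
  {"offset": [0, 0, 0], "yaw": 0, "gripper": 1},
  {"offset": [0, 0, 0], "yaw": 0, "gripper": 1},
  {"offset": [0, 0, 0], "yaw": 0, "gripper": 1},
])

```text
time_s: 36.58
position: [0.431, -0.2544, 0.1545]
tool_rot: [0.093, -3.139, -0.001]
force: [0.6, 0.0, -1.1]
width: 0.0477
```

```bash
python3 g.py 434 -255 22; python3 - <<'E'
from h import *
snap("wrist","c8.png")
E
```

```text
t 36.6 pos [ 431.  -254.4  154.5] yawCCW 3.38 tilt 0.072 F [ 0.6  0.  -1.1] w 47.7 q [-0.53  0.09 -0.25  1.23  0.   -0.59]
offset [ -3.1  -0.9 132.5]
```

View pics/c8.png

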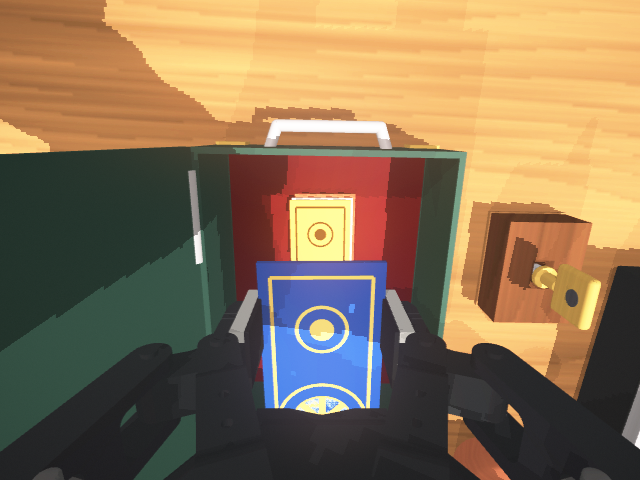

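Request:
move_arm([
  {"offset": [-3, -0.5, 30], "yaw": 0, "gripper": 1},
  {"offset": [0, 0, 35], "yaw": 0, "gripper": 1},
  {"offset": [0, 0, 35], "yaw": 0, "gripper": 1},
  {"offset": [0, 0, 20], "yaw": 0, "gripper": 1},
  {"offset": [0, 0, 8], "yaw": 0, "gripper": 1},
  {"offset": [0, 0, 4], "yaw": 0, "gripper": 1},
  {"offset": [0, 0, 0], "yaw": 0, "gripper": 1},
  {"offset": [0, 0, 0], "yaw": 0, "gripper": 1},
])

```text
time_s: 37.3
position: [0.4355, -0.2562, 0.0242]
tool_rot: [-0.093, 3.138, -0.002]
force: [-0.7, 1.3, -0.2]
width: 0.0476
```

Request:
move_arm([
  {"offset": [0, 0, 0], "yaw": 0, "gripper": -0.45},
  {"offset": [0, 0, 0], "yaw": 0, "gripper": -0.45},
  {"offset": [0, 0, 0], "yaw": 0, "gripper": -0.45},
  {"offset": [0, 0, 0], "yaw": 0, "gripper": -0.45},
  {"offset": [0, 0, -10], "yaw": 0, "gripper": -0.45},
  {"offset": [0, 0, -30], "yaw": 0, "gripper": -0.45},
  {"offset": [0, 0, -40], "yaw": 0, "gripper": -0.45},
  {"offset": [0, 0, -40], "yaw": 0, "gripper": -0.45},
  {"offset": [0, 0, -30], "yaw": 0, "gripper": -0.45},
])

```text
time_s: 38.05
position: [0.4348, -0.2562, 0.1768]
tool_rot: [-0.092, 3.138, -0.002]
force: [0.7, 0.2, 0.1]
width: 0.0618
```

Request:
move_arm([
  {"offset": [0, 0, -40], "yaw": 0, "gripper": 1},
  {"offset": [0, 0, -40], "yaw": 0, "gripper": 1},
  {"offset": [0, 0, -40], "yaw": 0, "gripper": 1},
  {"offset": [0, 0, 0], "yaw": 0, "gripper": 1},
  {"offset": [0, 0, 0], "yaw": 0, "gripper": 1},
])

```text
time_s: 38.47
position: [0.4354, -0.2566, 0.2963]
tool_rot: [-0.091, 3.135, -0.005]
force: [0.0, -0.4, -0.6]
width: 0.0014
```

```bash
python3 - <<'E'
from h import *
snap("wrist","c9.png")
E
python3 g.py
```

```text
t 38.5 pos [ 434.7 -256.2  294. ] yawCCW 3.34 tilt 0.132 F [ 0.5  0.8 -1. ] w -0.3 q [-0.53  0.09  0.06  1.54 -0.   -0.59]
```

View pics/c9.png

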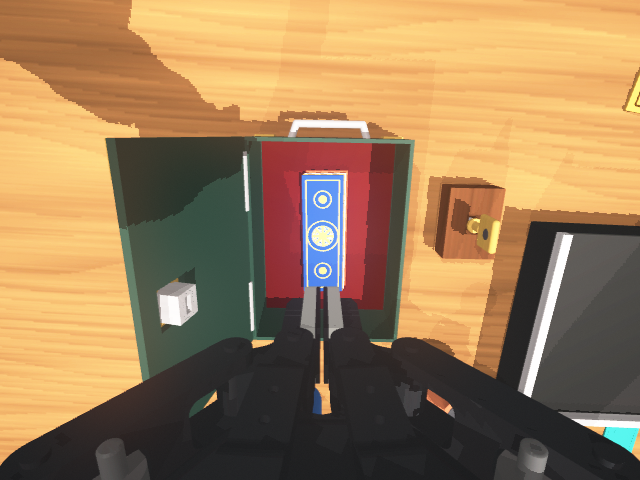

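Enamel lies flat on the stack and the granite is empty. The +y rim corners are at (413,140) and (398,340), and the lid's free-edge corner is at (106,138). Next I'll compute the box pose.

```bash
python3 - <<'E'
from h import *
c=snap("wrist")
a=ray(c,413,140,.075)*1000; b=ray(c,398,340,.075)*1000; h=ray(c,253,140,.075)*1000; e=ray(c,106,138,.231)*1000
d=(b-a)/np.linalg.norm(b-a); print(a,b,np.linalg.norm(b-a),"yaw",np.degrees(np.arctan2(d[1],d[0])), "hinge",h,"lid corner",e)
x=np.array([d[0],d[1]]); y=np.array([-d[1],d[0]])
print("centre",(a+b)[:2]/2-84*y,"lock",(a+b)[:2]/2-33*y)
# key
t=snap("top")
E
python3 g.py
```

```text
[ 363.15734337 -170.86150116   75.        ] [ 586.76203187 -158.5887757    75.        ] 223.94123450156272 yaw 3.141573444742711 hinge [ 372.344523   -327.74349277   75.        ] lid corner [ 371.88153183 -380.83876483  231.        ]
centre [ 479.56316737 -248.59890056] lock [ 476.76819752 -197.67554498]
t 38.6 pos [ 434.  -255.8  291.7] yawCCW 3.34 tilt 0.103 F [0.9 0.8 0.3] w -0.3 q [-0.53  0.1   0.06  1.54 -0.   -0.59]
```

Request:
move_arm([
  {"offset": [3, -37, 0], "yaw": 0, "gripper": 1},
  {"offset": [3, -37, 0], "yaw": 0, "gripper": 1},
  {"offset": [3, -37, 0], "yaw": 0, "gripper": 1},
  {"offset": [3, -37, 0], "yaw": 0, "gripper": 1},
  {"offset": [3, -37, 0], "yaw": 0, "gripper": 1},
  {"offset": [0, 0, 30], "yaw": 0, "gripper": 1},
  {"offset": [0, 0, 30], "yaw": 0, "gripper": 1},
  {"offset": [0, 0, 17], "yaw": 0, "gripper": 1},
  {"offset": [0, 0, 0], "yaw": 0, "gripper": 1},
  {"offset": [0, 0, 0], "yaw": 0, "gripper": 1},
])

```text
time_s: 39.45
position: [0.4293, -0.4406, 0.2137]
tool_rot: [0.092, -3.137, -0.006]
force: [0.2, -0.0, 0.4]
width: 0.0003
```

Request:
move_arm([
  {"offset": [0, 10, 0], "yaw": 0, "gripper": 1},
  {"offset": [0, 10, 0], "yaw": 0, "gripper": 1},
  {"offset": [0, 10, 0], "yaw": 0, "gripper": 1},
])

```text
time_s: 39.7
position: [0.4289, -0.4107, 0.2172]
tool_rot: [-0.092, 3.139, -0.002]
force: [0.9, -0.7, -0.1]
width: -0.0
```

Request:
move_arm([
  {"offset": [0, 10, 0], "yaw": 0, "gripper": 1},
  {"offset": [0, 10, 0], "yaw": 0, "gripper": 1},
  {"offset": [0, 10, 0], "yaw": 0, "gripper": 1},
])

```text
time_s: 39.95
position: [0.4272, -0.3819, 0.2173]
tool_rot: [-0.092, 3.139, -0.007]
force: [0.6, -7.0, 5.8]
width: 0.0002
```

```bash
cat > l.py <<'E'
from h import *
s=sensors.sense(); t=np.radians(3.2); d=(s["position"]*1000-[480,-248.5,0]); Q=np.array([[np.cos(t),np.sin(t)],[-np.sin(t),np.cos(t)]])
print("local",(Q@d[:2]).round(1),"z",d[2].round(1),"F",s["force"].round(1),"t",s["time_s"])
E
python3 l.py
```

```text
local [ -60.2 -130.2] z 217.3 F [ 0.6 -7.   5.8] t 39.95
```

Request:
move_arm([
  {"offset": [0, 12, 0], "yaw": 0, "gripper": 1},
  {"offset": [0, 14, 0], "yaw": 0, "gripper": 1},
  {"offset": [0, 14, 0], "yaw": 0, "gripper": 1},
  {"offset": [0, 14, 1], "yaw": 0, "gripper": 1},
  {"offset": [0, 14, 3], "yaw": 0, "gripper": 1},
])

```text
time_s: 40.37
position: [0.424, -0.314, 0.2134]
tool_rot: [-0.091, 3.137, -0.007]
force: [3.3, -4.4, 3.5]
width: -0.0003
```

Request:
move_arm([
  {"offset": [0, 13, 4], "yaw": 0, "gripper": 1},
  {"offset": [0, 13, 4], "yaw": 0, "gripper": 1},
  {"offset": [0, 12, 5], "yaw": 0, "gripper": 1},
])

```text
time_s: 40.62
position: [0.4214, -0.2759, 0.1997]
tool_rot: [-0.092, 3.138, -0.006]
force: [2.0, -5.2, -0.3]
width: -0.0001
```

```bash
python3 l.py
```

```text
local [-60.1 -24.1] z 199.7 F [ 2.  -5.2 -0.3] t 40.6167
```

Following the arc; next waypoints are (8,180), (36,152), (56,119).

Request:
move_arm([
  {"offset": [0, 11, 6], "yaw": 0, "gripper": 1},
  {"offset": [0, 11, 7], "yaw": 0, "gripper": 1},
  {"offset": [0, 10, 7], "yaw": 0, "gripper": 1},
  {"offset": [0, 9, 9], "yaw": 0, "gripper": 1},
  {"offset": [0, 9, 9], "yaw": 0, "gripper": 1},
  {"offset": [0, 9, 10], "yaw": 0, "gripper": 1},
])

```text
time_s: 41.12
position: [0.4176, -0.2171, 0.1514]
tool_rot: [-0.092, 3.138, -0.005]
force: [1.2, -3.9, 1.5]
width: -0.0001
```

Request:
move_arm([
  {"offset": [0, 7, 11], "yaw": 0, "gripper": 1},
  {"offset": [0, 7, 11], "yaw": 0, "gripper": 1},
  {"offset": [0, 6, 11], "yaw": 0, "gripper": 1},
  {"offset": [0, 3, 8], "yaw": 0, "gripper": 1},
  {"offset": [0, 3, 8], "yaw": 0, "gripper": 1},
])

```text
time_s: 41.53
position: [0.4158, -0.1908, 0.1019]
tool_rot: [-0.092, 3.139, -0.002]
force: [0.6, -3.8, 3.1]
width: -0.0003
```

```bash
python3 l.py
```

```text
local [-60.9  61.2] z 101.9 F [ 0.6 -3.8  3.1] t 41.5333
```

Request:
move_arm([
  {"offset": [0, 1, 7], "yaw": 0, "gripper": 1},
  {"offset": [0, 1, 7], "yaw": 0, "gripper": 1},
  {"offset": [0, 0, 5], "yaw": 0, "gripper": 1},
  {"offset": [0, 0, 2], "yaw": 0, "gripper": 1},
  {"offset": [0, 0, 0], "yaw": 0, "gripper": 1},
  {"offset": [0, 0, 0], "yaw": 0, "gripper": 1},
])

```text
time_s: 42.03
position: [0.4156, -0.1885, 0.081]
tool_rot: [-0.092, 3.14, 0.002]
force: [-1.2, 2.4, 6.8]
width: -0.0
```

```bash
python3 l.py
```

```text
local [-61.   63.5] z 81.0 F [-1.2  2.4  6.8] t 42.0333
```

Request:
move_arm([
  {"offset": [0, 0, 1], "yaw": 0, "gripper": 1},
  {"offset": [0, 0, 0.5], "yaw": 0, "gripper": 1},
  {"offset": [0, 0, 0], "yaw": 0, "gripper": 1},
])

```text
time_s: 42.28
position: [0.4156, -0.1885, 0.0809]
tool_rot: [-0.092, 3.139, 0.002]
force: [-5.1, 4.5, 18.1]
width: -0.0003
```

Request:
move_arm([
  {"offset": [0, 0, -30], "yaw": 0, "gripper": 1},
  {"offset": [0, 0, -40], "yaw": 0, "gripper": 1},
  {"offset": [-20, 10, -35], "yaw": 1.6, "gripper": -0.2},
  {"offset": [-35, 10, -20], "yaw": 1.6, "gripper": -0.2},
  {"offset": [-35, 15, -20], "yaw": 0, "gripper": -0.2},
  {"offset": [0, 15, 0], "yaw": 0, "gripper": -0.2},
  {"offset": [0, 0, 0], "yaw": 0, "gripper": -0.2},
  {"offset": [0, 0, 0], "yaw": 0, "gripper": -0.2},
])

```text
time_s: 42.95
position: [0.5032, -0.1367, 0.2227]
tool_rot: [0.006, -3.14, -0.001]
force: [-0.5, 0.4, -0.5]
width: 0.0515
```

```bash
python3 - <<'E'
from h import *
snap("wrist","d1.png")
E
python3 g.py
```

```text
t 43.0 pos [ 502.6 -137.2  222.5] yawCCW 0.18 tilt 0.130 F [-0.1 -0.5  0.5] w 51.3 q [-0.27  0.12 -0.07  1.39 -0.   -0.27]
```

View pics/d1.png

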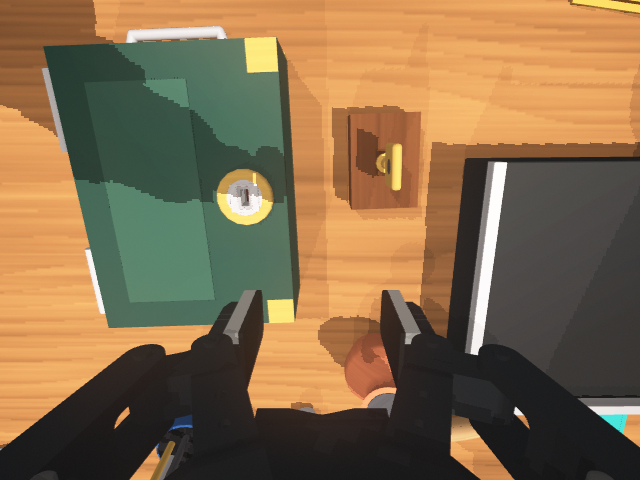

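The lid is shut. The lock rim is at (245,197) with its slot roughly vertical in the image, the key bow top is at (397,167), and the key block top spans (350,112) to (418,208).

```bash
cat > k.py <<'E'
from h import *
def rect(c,m,z,n):
    q=max(cv2.findContours(m,0,1)[0],key=cv2.contourArea); w=np.array([ray(c,*p[0],z)[:2]*1000 for p in q])
    (cx,cy),(a,b),t=cv2.minAreaRect(w.astype(np.float32))
    if a<b: a,b,t=b,a,t+90
    print(n,"c %.1f %.1f  size %.1f %.1f yaw %.1f"%(cx,cy,a,b,(t+90)%180-90), cv2.boundingRect(q))
def roi(m,b):
    k=np.zeros_like(m); x0,y0,x1,y1=b; k[y0:y1,x0:x1]=m[y0:y1,x0:x1]; return k
E
python3 - <<'E'
from k import *
c=snap("wrist"); hsv=cv2.cvtColor(c["bgr"],cv2.COLOR_BGR2HSV)
yel=cv2.inRange(hsv,(20,100,120),(35,255,255))
rect(c,roi(yel,(388,138,410,196)),.091,"bow top")
rim=cv2.morphologyEx(roi(cv2.inRange(hsv,(18,90,60),(35,255,255)),(205,160,285,235)),cv2.MORPH_CLOSE,np.ones((3,3)))
rect(c,rim,.087,"rim")
w=np.array([ray(c,*p,.036)[:2]*1000 for p in[(350,112),(421,113),(418,208),(352,209)]]); print(w.round(1).tolist(),w.mean(0))
cr=cv2.resize(c["bgr"][150:245,200:290],None,fx=5,fy=5,interpolation=cv2.INTER_CUBIC)
ck=cv2.resize(c["bgr"][120:215,345:425],None,fx=4,fy=4,interpolation=cv2.INTER_CUBIC)
o=np.zeros((475,780,3),np.uint8);o[:475,:450]=cr;o[:380,455:775]=ck;cv2.imwrite("pics/d2.png",o)
E
```

```text
bow top c 454.5 -79.8  size 33.9 6.2 yaw 3.5 (393, 145, 9, 46)
rim c 478.6 -197.7  size 44.9 44.7 yaw -22.4 (217, 169, 58, 57)
[[411.2, -112.5], [411.8, -50.2], [496.4, -46.1], [497.6, -108.4]] [454.26298733 -79.30855292]
```

View pics/d2.png

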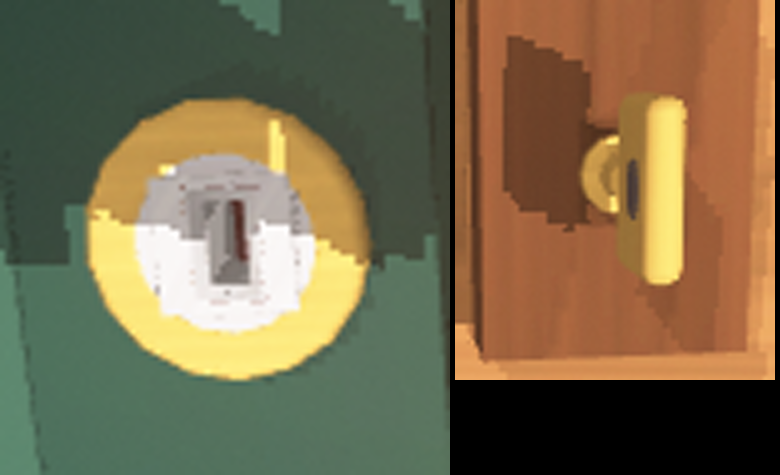

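Request:
move_arm([
  {"offset": [16, 19, 0], "yaw": 0, "gripper": -0.2},
  {"offset": [16, 19, 0], "yaw": 0, "gripper": -0.2},
  {"offset": [16, 19, 0], "yaw": 0, "gripper": -0.2},
  {"offset": [0, 0, 30], "yaw": -2.9, "gripper": -0.2},
  {"offset": [0, 0, 30], "yaw": 0, "gripper": -0.2},
  {"offset": [0, 0, 0], "yaw": 0, "gripper": -0.2},
  {"offset": [0, 0, 0], "yaw": 0, "gripper": -0.2},
])

```text
time_s: 43.63
position: [0.4532, -0.0807, 0.1625]
tool_rot: [0.081, -3.137, -0.001]
force: [0.2, -0.2, 0.9]
width: 0.0514
```

```bash
python3 g.py 454.4 -79.6 55; python3 - <<'E'
from k import *
c=snap("wrist"); hsv=cv2.cvtColor(c["bgr"],cv2.COLOR_BGR2HSV)
rect(c,roi(cv2.inRange(hsv,(20,100,120),(35,255,255)),(260,200,380,420)),.091,"bow top")
E
```

```text
t 43.6 pos [453.2 -80.7 162.5] yawCCW 2.97 tilt 0.222 F [ 0.2 -0.2  0.9] w 51.4 q [-0.18  0.02 -0.31  1.25 -0.   -0.23]
offset [ -1.6   0.9 107.5]
bow top c 454.8 -79.8  size 33.1 6.5 yaw 3.3 (318, 230, 11, 50)
```

Request:
move_arm([
  {"offset": [-1.6, 0.9, 30], "yaw": 0, "gripper": -0.2},
  {"offset": [0, 0, 30], "yaw": 0, "gripper": -0.2},
  {"offset": [0, 0, 25], "yaw": 0, "gripper": -0.2},
  {"offset": [0, 0, 15], "yaw": 0, "gripper": -0.2},
  {"offset": [0, 0, 7], "yaw": 0, "gripper": -0.2},
  {"offset": [0, 0, 0], "yaw": 0, "gripper": -0.2},
  {"offset": [0, 0, 0], "yaw": 0, "gripper": -0.2},
])

```text
time_s: 44.27
position: [0.4579, -0.0798, 0.0581]
tool_rot: [-0.083, 3.139, -0.001]
force: [0.1, 0.1, 1.1]
width: 0.0512
```

Request:
move_arm([
  {"offset": [0, 0, 0], "yaw": 0, "gripper": 1},
  {"offset": [0, 0, 0], "yaw": 0, "gripper": 1},
  {"offset": [0, 0, 0], "yaw": 0, "gripper": 1},
  {"offset": [0, 0, 0], "yaw": 0, "gripper": 1},
  {"offset": [0, 0, 0], "yaw": 0, "gripper": 1},
  {"offset": [0, 0, 0], "yaw": 0, "gripper": 1},
], squeeze=60)

```text
time_s: 44.77
position: [0.4575, -0.0794, 0.0576]
tool_rot: [-0.084, 3.139, -0.001]
force: [-1.6, 0.5, 5.6]
width: 0.0075
```

```bash
python3 g.py
```

```text
t 44.8 pos [457.5 -79.4  57.6] yawCCW 3.05 tilt 0.107 F [-1.6  0.5  5.6] w 7.5 q [-0.17  0.07 -0.49  1.01 -0.   -0.23]
```

TCP is about 3 mm ahead of the key axis in x, so I'll regrip centred to make the turn concentric.

Request:
move_arm([
  {"offset": [0, 0, 0], "yaw": 0, "gripper": 0.4},
  {"offset": [0, 0, 0], "yaw": 0, "gripper": 0.4},
  {"offset": [0, 0, 0], "yaw": 0, "gripper": 0.4},
  {"offset": [2.7, 0, 0], "yaw": 0, "gripper": 0.4},
  {"offset": [0, 0, 0], "yaw": 0, "gripper": 0.4},
  {"offset": [0, 0, 0], "yaw": 0, "gripper": 0.4},
])

```text
time_s: 45.27
position: [0.4537, -0.0794, 0.0564]
tool_rot: [0.083, -3.14, -0.0]
force: [-0.0, 0.2, -0.1]
width: 0.0256
```

Request:
move_arm([
  {"offset": [0, 0, 0], "yaw": 0, "gripper": 1},
  {"offset": [0, 0, 0], "yaw": 0, "gripper": 1},
  {"offset": [0, 0, 0], "yaw": 0, "gripper": 1},
  {"offset": [0, 0, 0], "yaw": 0, "gripper": 1},
  {"offset": [0, 0, 0], "yaw": 0, "gripper": 1},
], squeeze=60)

```text
time_s: 45.68
position: [0.4541, -0.0795, 0.0566]
tool_rot: [0.083, -3.14, 0.0]
force: [0.8, 0.1, 1.2]
width: 0.0071
```

```bash
python3 g.py
```

```text
t 45.7 pos [454.1 -79.5  56.6] yawCCW 3.04 tilt 0.002 F [0.8 0.1 1.2] w 7.1 q [-0.17  0.07 -0.49  1.01 -0.   -0.23]
```

Request:
move_arm([
  {"offset": [0, 0, -8], "yaw": 0, "gripper": 1},
  {"offset": [0, 0, -15], "yaw": 0, "gripper": 1},
  {"offset": [0, 0, -25], "yaw": 0, "gripper": 1},
  {"offset": [0, 0, -30], "yaw": 0, "gripper": 1},
  {"offset": [0, 0, -15], "yaw": 0, "gripper": 1},
  {"offset": [0, 0, 0], "yaw": 0, "gripper": 1},
])

```text
time_s: 46.18
position: [0.4562, -0.0798, 0.1538]
tool_rot: [-0.083, 3.134, -0.002]
force: [-0.4, -0.2, 0.2]
width: 0.0074
```

```bash
python3 g.py 478.1 -197.6 130
```

```text
t 46.2 pos [456.2 -79.8 153.8] yawCCW 3.05 tilt 0.368 F [-0.4 -0.2  0.2] w 7.4 q [-0.17  0.02 -0.33  1.22  0.   -0.23]
offset [ -15.5 -118.8   24.1]
```

Request:
move_arm([
  {"offset": [-5, -30, 0], "yaw": 0, "gripper": 1},
  {"offset": [-5, -30, 0], "yaw": 0, "gripper": 1},
  {"offset": [-5, -30, 0], "yaw": 0, "gripper": 1},
  {"offset": [0, -28.5, 0], "yaw": 0, "gripper": 1},
  {"offset": [0, 0, 10], "yaw": 0, "gripper": 1},
  {"offset": [0, 0, 0], "yaw": 0, "gripper": 1},
  {"offset": [0, 0, 0], "yaw": 0, "gripper": 1},
  {"offset": [0, 0, 0], "yaw": 0, "gripper": 1},
])

```text
time_s: 46.85
position: [0.475, -0.1961, 0.1393]
tool_rot: [0.085, -3.14, -0.001]
force: [-0.5, 0.7, -0.0]
width: 0.007
```

```bash
python3 g.py 478.1 -197.6 130; python3 - <<'E'
from h import *
c=snap("wrist"); e=snap("scene")
o=np.zeros((480,790,3),np.uint8); a=cv2.resize(c["bgr"][140:380,220:420],None,fx=2,fy=2,interpolation=cv2.INTER_CUBIC); o[:,:400]=a
u,v=map(int,proj(e,[.478,-.198,.1])); print(u,v); o[:480,400:790]=cv2.resize(e["bgr"][v-60:v+60,u-48:u+49],(390,480),interpolation=cv2.INTER_CUBIC)
cv2.imwrite("pics/d3.png",o)
E
```

```text
t 46.9 pos [ 475.  -196.1  139.3] yawCCW 3.09 tilt 0.065 F [-0.5  0.7 -0. ] w 7.0 q [-0.39  0.12 -0.25  1.2   0.   -0.45]
offset [-3.1 -1.7  9.3]
299 151
```

View pics/d3.png

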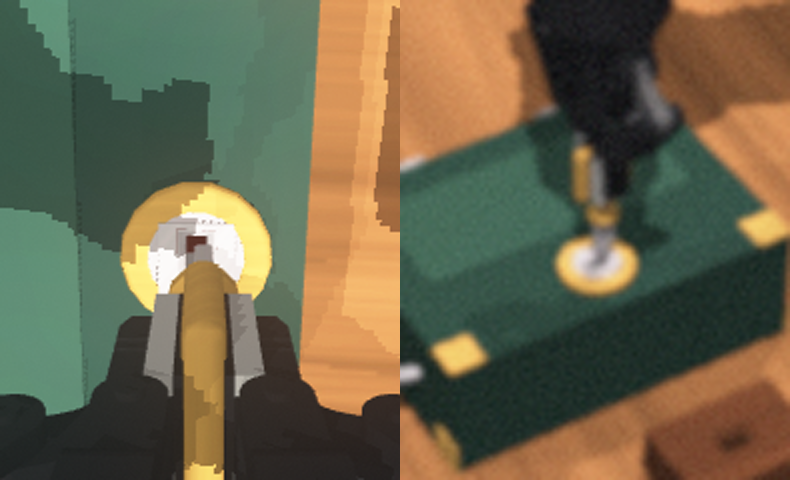

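```bash
python3 - <<'E'
from k import *
c=snap("wrist"); hsv=cv2.cvtColor(c["bgr"],cv2.COLOR_BGR2HSV)
print("rim c", ray(c,318.5,268.5,.087)*1000, "tip front edge", ray(c,321.5,263,.0987)*1000)
# circle fit to outer rim boundary from yellow mask upper half
m=roi(cv2.inRange(hsv,(18,90,60),(35,255,255)),(275,225,362,290)); m[272:,300:340]=0
q=np.vstack(cv2.findContours(m,0,1)[0])[:,0]; h=cv2.convexHull(q)[:,0]
w=np.array([ray(c,*p,.087)[:2]*1000 for p in h]); (x,y),r=cv2.minEnclosingCircle(w.astype(np.float32)); print("circle",x,y,r)
E
python3 g.py
```

```text
rim c [ 479.38052768 -197.84783052   87.        ] tip front edge [ 471.5213482  -196.50858621   98.7       ]
circle 477.8587951660156 -198.37147521972656 22.627674102783203
t 47.0 pos [ 475.5 -196.1  140. ] yawCCW 3.13 tilt 0.027 F [-0.1  0.6 -0.8] w 6.7 q [-0.39  0.12 -0.25  1.2   0.   -0.45]
```

Request:
move_arm([
  {"offset": [-2.2, -1.7, 5], "yaw": 0, "gripper": 1},
  {"offset": [0, 0, 4], "yaw": 0, "gripper": 1},
  {"offset": [0, 0, 0], "yaw": 0, "gripper": 1},
  {"offset": [0, 0, 0], "yaw": 0, "gripper": 1},
])

```text
time_s: 47.33
position: [0.4774, -0.1983, 0.1301]
tool_rot: [0.084, -3.14, -0.001]
force: [-0.4, 0.6, -0.4]
width: 0.0072
```

```bash
python3 g.py 478.2 -197.7 122
```

```text
t 47.3 pos [ 477.4 -198.3  130.1] yawCCW 3.06 tilt 0.053 F [-0.4  0.6 -0.4] w 7.2 q [-0.39  0.13 -0.26  1.18 -0.   -0.45]
offset [-0.8  0.6  8.1]
```

Request:
move_arm([
  {"offset": [-0.7, 0.5, 2], "yaw": 0, "gripper": 1},
  {"offset": [0, 0, 2], "yaw": 0, "gripper": 1},
  {"offset": [0, 0, 2], "yaw": 0, "gripper": 1},
  {"offset": [0, 0, 0], "yaw": 0, "gripper": 1},
])

```text
time_s: 47.67
position: [0.4781, -0.198, 0.1241]
tool_rot: [0.083, -3.14, -0.0]
force: [0.5, -0.4, -0.1]
width: 0.0071
```

Request:
move_arm([
  {"offset": [0, 0, 2], "yaw": 0, "gripper": 1},
  {"offset": [0, 0, 1], "yaw": 0, "gripper": 1},
  {"offset": [0, 0, 0], "yaw": 0, "gripper": 1},
])

```text
time_s: 47.92
position: [0.4782, -0.198, 0.1213]
tool_rot: [0.083, -3.14, -0.0]
force: [-0.2, -0.8, -1.0]
width: 0.0069
```

```bash
python3 g.py 478.2 -197.7 122
```

```text
t 47.9 pos [ 478.2 -198.   121.3] yawCCW 3.04 tilt 0.026 F [-0.2 -0.8 -1. ] w 6.9 q [-0.39  0.14 -0.27  1.17 -0.   -0.45]
offset [-0.   0.3 -0.7]
```

The tip is about 6 mm into the slot with no force, so I'll go down the rest of the way.

Request:
move_arm([
  {"offset": [0, 0, 3], "yaw": 0, "gripper": 1},
  {"offset": [0, 0, 3], "yaw": 0, "gripper": 1},
  {"offset": [0, 0, 3], "yaw": 0, "gripper": 1},
  {"offset": [0, 0, 3], "yaw": 0, "gripper": 1},
  {"offset": [0, 0, 0], "yaw": 0, "gripper": 1},
])

```text
time_s: 48.33
position: [0.4779, -0.1979, 0.1087]
tool_rot: [0.083, -3.139, -0.001]
force: [-0.3, 0.7, 0.2]
width: 0.007
```

Request:
move_arm([
  {"offset": [0, 0, 2], "yaw": 0, "gripper": 1},
  {"offset": [0, 0, 1], "yaw": 0, "gripper": 1},
  {"offset": [0, 0, 0.7], "yaw": 0, "gripper": 1},
  {"offset": [0, 0, 0], "yaw": 0, "gripper": 1},
  {"offset": [0, 0, 0], "yaw": 0, "gripper": 1},
])

```text
time_s: 48.75
position: [0.4784, -0.1981, 0.1059]
tool_rot: [-0.083, 3.14, -0.0]
force: [-0.3, -1.2, -0.4]
width: 0.0073
```

```bash
python3 g.py
```

```text
t 48.8 pos [ 478.4 -198.1  105.9] yawCCW 3.04 tilt 0.006 F [-0.3 -1.2 -0.4] w 7.3 q [-0.39  0.14 -0.3   1.13 -0.   -0.45]
```

Request:
move_arm([
  {"offset": [0, 0, 0], "yaw": 5, "gripper": 1},
  {"offset": [0, 0, 0], "yaw": 6.5, "gripper": 1},
  {"offset": [0, 0, 0], "yaw": 6.5, "gripper": 1},
  {"offset": [0, 0, 0], "yaw": 6.5, "gripper": 1},
  {"offset": [0, 0, 0], "yaw": 6.5, "gripper": 1},
  {"offset": [0, 0, 0], "yaw": 0, "gripper": 1},
])

```text
time_s: 49.25
position: [0.4784, -0.1981, 0.106]
tool_rot: [0.763, 3.047, -0.0]
force: [-0.0, -0.3, -0.5]
width: 0.0076
```

```bash
python3 g.py; python3 -c "
from h import *
print(sensors.sense()['ft_torque'])"
```

```text
t 49.2 pos [ 478.4 -198.1  106. ] yawCCW -28.11 tilt 0.018 F [-0.  -0.3 -0.5] w 7.6 q [-0.39  0.14 -0.3   1.13 -0.    0.1 ]
[-0.1057536   0.02272717  0.08396269]
```

Request:
move_arm([
  {"offset": [0, 0, 0], "yaw": 6.5, "gripper": 1},
  {"offset": [0, 0, 0], "yaw": 6.5, "gripper": 1},
  {"offset": [0, 0, 0], "yaw": 6.5, "gripper": 1},
  {"offset": [0, 0, 0], "yaw": 6.5, "gripper": 1},
  {"offset": [0, 0, 0], "yaw": 6.5, "gripper": 1},
  {"offset": [0, 0, 0], "yaw": 6.5, "gripper": 1},
  {"offset": [0, 0, 0], "yaw": 6.5, "gripper": 1},
  {"offset": [0, 0, 0], "yaw": 6.5, "gripper": 1},
  {"offset": [0, 0, 0], "yaw": 6.5, "gripper": 1},
  {"offset": [0, 0, 0], "yaw": 0, "gripper": 1},
])

```text
time_s: 50.08
position: [0.4783, -0.1983, 0.106]
tool_rot: [2.151, 2.289, -0.001]
force: [-0.6, -1.4, 0.2]
width: 0.0071
```

Request:
move_arm([
  {"offset": [0, 0, 0], "yaw": 3, "gripper": 1},
  {"offset": [0, 0, 0], "yaw": 0, "gripper": 1},
  {"offset": [0, 0, 0], "yaw": 0, "gripper": 1},
])

```text
time_s: 50.33
position: [0.4783, -0.1983, 0.106]
tool_rot: [2.205, 2.237, -0.001]
force: [-1.2, -1.3, -0.5]
width: 0.0074
```

```bash
python3 g.py; python3 -c "
from h import *
print(sensors.sense()['ft_torque'])"
```

```text
t 50.3 pos [ 478.3 -198.3  106. ] yawCCW -89.19 tilt 0.033 F [-1.2 -1.3 -0.5] w 7.4 q [-0.39  0.14 -0.3   1.13 -0.    1.16]
[-0.37671611  0.20024568  0.03104779]
```

Request:
move_arm([
  {"offset": [0, 0, 0], "yaw": 4, "gripper": 1},
  {"offset": [0, 0, 0], "yaw": 0, "gripper": 1},
  {"offset": [0, 0, 0], "yaw": 0, "gripper": 1},
])

```text
time_s: 50.58
position: [0.4783, -0.1982, 0.106]
tool_rot: [2.283, 2.158, -0.001]
force: [-2.3, -1.2, 0.5]
width: 0.0073
```

```bash
python3 g.py; python3 -c "
from h import *
print(sensors.sense()['ft_torque'])"
```

```text
t 50.6 pos [ 478.3 -198.2  106. ] yawCCW -93.24 tilt 0.026 F [-2.3 -1.2  0.5] w 7.3 q [-0.39  0.14 -0.3   1.13 -0.    1.23]
[-0.35744925  0.32817891  0.03660928]
```

Request:
move_arm([
  {"offset": [0, 0, 0], "yaw": -3.3, "gripper": 1},
  {"offset": [0, 0, 0], "yaw": 0, "gripper": 1},
  {"offset": [0, 0, -3], "yaw": 0, "gripper": 1},
  {"offset": [0, 0, -6], "yaw": 0, "gripper": 1},
  {"offset": [0, 0, -8], "yaw": 0, "gripper": 1},
  {"offset": [0, 0, -8], "yaw": 0, "gripper": 1},
  {"offset": [0, 0, -15], "yaw": 0, "gripper": 1},
  {"offset": [0, 0, -15], "yaw": 0, "gripper": 1},
  {"offset": [0, 0, 0], "yaw": 0, "gripper": 1},
])

```text
time_s: 51.33
position: [0.48, -0.1986, 0.1647]
tool_rot: [2.221, 2.215, 0.004]
force: [1.7, -0.6, 0.1]
width: 0.0073
```

Request:
move_arm([
  {"offset": [-12, 0, 0], "yaw": -7, "gripper": 1},
  {"offset": [0, 0, 0], "yaw": -7, "gripper": 1},
  {"offset": [0, 0, 0], "yaw": -7, "gripper": 1},
  {"offset": [0, 0, 0], "yaw": -7, "gripper": 1},
  {"offset": [0, 0, 0], "yaw": -7, "gripper": 1},
  {"offset": [0, 0, 0], "yaw": -7, "gripper": 1},
  {"offset": [0, 0, 0], "yaw": -7, "gripper": 1},
  {"offset": [0, 0, 0], "yaw": -7, "gripper": 1},
  {"offset": [0, 0, 0], "yaw": -7, "gripper": 1},
  {"offset": [0, 0, 0], "yaw": -7, "gripper": 1},
])

```text
time_s: 52.17
position: [0.4783, -0.2099, 0.1607]
tool_rot: [0.54, 3.095, 0.0]
force: [-0.3, 0.3, -1.3]
width: 0.0074
```

Request:
move_arm([
  {"offset": [0, 0, 0], "yaw": -7, "gripper": 1},
  {"offset": [0, 0, 0], "yaw": -7, "gripper": 1},
  {"offset": [0, 0, 0], "yaw": -7, "gripper": 1},
  {"offset": [0, 0, 0], "yaw": -2.3, "gripper": 1},
  {"offset": [0, 0, 0], "yaw": 0, "gripper": 1},
  {"offset": [0, 0, 0], "yaw": 0, "gripper": 1},
])

```text
time_s: 52.67
position: [0.4783, -0.21, 0.1608]
tool_rot: [-0.084, 3.14, 0.0]
force: [-0.4, -0.1, -0.5]
width: 0.0075
```

```bash
python3 g.py 454.1 -79.5 100; python3 - <<'E'
from h import *
c=snap("wrist"); np.save("lk.npy",c["bgr"])
e=snap("scene"); t=snap("top")
o=np.zeros((480,790,3),np.uint8); o[:,:420]=cv2.resize(c["bgr"][120:360,120:400],(420,360))[:360].repeat(1,0) if 0 else cv2.resize(c["bgr"][120:440,120:400],(420,480))
o[:480,420:]=cv2.resize(e["bgr"][80:240,230:353],(370,480),interpolation=cv2.INTER_CUBIC); cv2.imwrite("pics/d4.png",o)
E
```

```text
t 52.7 pos [ 478.3 -210.   160.8] yawCCW 3.06 tilt 0.009 F [-0.4 -0.1 -0.5] w 7.5 q [-0.41  0.13 -0.19  1.25  0.   -0.47]
offset [ 17.2 131.6  60.8]
```

View pics/d4.png

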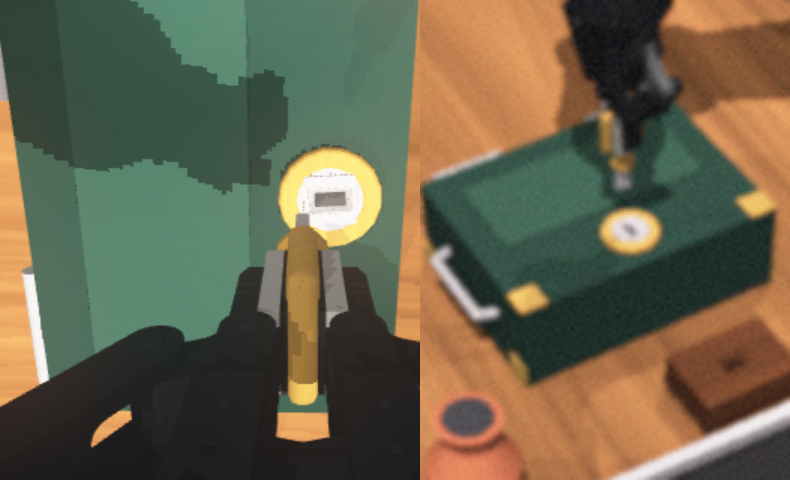

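The slot is now horizontal, so it is turned a quarter, and the lid is shut. Now I'll return the key to its block.

Request:
move_arm([
  {"offset": [4, 33, 0], "yaw": 0, "gripper": 1},
  {"offset": [4, 33, 0], "yaw": 0, "gripper": 1},
  {"offset": [4, 33, 0], "yaw": 0, "gripper": 1},
  {"offset": [4, 32, 10], "yaw": 0, "gripper": 1},
  {"offset": [0, 0, 25], "yaw": 0, "gripper": 1},
  {"offset": [0, 0, 25], "yaw": 0, "gripper": 1},
  {"offset": [0, 0, 0], "yaw": 0, "gripper": 1},
  {"offset": [0, 0, 0], "yaw": 0, "gripper": 1},
  {"offset": [0, 0, 0], "yaw": 0, "gripper": 1},
])

```text
time_s: 53.57
position: [0.4557, -0.0804, 0.102]
tool_rot: [-0.085, 3.14, -0.0]
force: [-0.8, -0.2, 0.1]
width: 0.0073
```

```bash
python3 g.py 454.1 -79.5 80
```

```text
t 53.6 pos [455.7 -80.4 102. ] yawCCW 3.11 tilt 0.051 F [-0.8 -0.2  0.1] w 7.3 q [-0.17  0.04 -0.42  1.11 -0.   -0.23]
offset [ 1.6  1.  22. ]
```

Request:
move_arm([
  {"offset": [1.8, 1, 10], "yaw": 0, "gripper": 1},
  {"offset": [0, 0, 8], "yaw": 0, "gripper": 1},
  {"offset": [0, 0, 3], "yaw": 0, "gripper": 1},
  {"offset": [0, 0, 0], "yaw": 0, "gripper": 1},
  {"offset": [0, 0, 0], "yaw": 0, "gripper": 1},
])

```text
time_s: 53.98
position: [0.4532, -0.0794, 0.0797]
tool_rot: [0.086, -3.14, -0.0]
force: [0.9, 0.3, -0.6]
width: 0.0073
```

```bash
python3 g.py 454.1 -79.5 72
```

```text
t 54.0 pos [453.2 -79.4  79.7] yawCCW 3.13 tilt 0.026 F [ 0.9  0.3 -0.6] w 7.3 q [-0.17  0.05 -0.46  1.06 -0.   -0.23]
offset [-0.9 -0.2  7.7]
```

Down to 56.6 in two stages (tip enters at about 76).

Request:
move_arm([
  {"offset": [-0.9, 0, 3], "yaw": 0, "gripper": 1},
  {"offset": [0, 0, 3], "yaw": 0, "gripper": 1},
  {"offset": [0, 0, 3], "yaw": 0, "gripper": 1},
  {"offset": [0, 0, 0], "yaw": 0, "gripper": 1},
])

```text
time_s: 54.32
position: [0.4539, -0.0791, 0.0702]
tool_rot: [0.086, -3.14, -0.0]
force: [-0.2, 1.0, -1.0]
width: 0.0072
```

Request:
move_arm([
  {"offset": [0, 0, 3], "yaw": 0, "gripper": 1},
  {"offset": [0, 0, 3], "yaw": 0, "gripper": 1},
  {"offset": [0, 0, 3], "yaw": 0, "gripper": 1},
  {"offset": [0, 0, 0], "yaw": 0, "gripper": 1},
])

```text
time_s: 54.65
position: [0.4538, -0.0791, 0.0612]
tool_rot: [0.086, -3.139, -0.0]
force: [0.1, -0.1, -0.8]
width: 0.0069
```

```bash
python3 g.py 454.1 -79.5 56.6
```

```text
t 54.6 pos [453.8 -79.1  61.2] yawCCW 3.14 tilt 0.060 F [ 0.1 -0.1 -0.8] w 6.9 q [-0.17  0.07 -0.49  1.02 -0.   -0.23]
offset [-0.3 -0.4  4.6]
```

Request:
move_arm([
  {"offset": [0, 0, 2.5], "yaw": 0, "gripper": 1},
  {"offset": [0, 0, 1.8], "yaw": 0, "gripper": 1},
  {"offset": [0, 0, 0], "yaw": 0, "gripper": 1},
  {"offset": [0, 0, 0], "yaw": 0, "gripper": 0.3},
  {"offset": [0, 0, 0], "yaw": 0, "gripper": 0.1},
  {"offset": [0, 0, 0], "yaw": 0, "gripper": 0},
  {"offset": [0, 0, 0], "yaw": 0, "gripper": 0},
  {"offset": [0, 0, 0], "yaw": 0, "gripper": 0},
])

```text
time_s: 55.32
position: [0.4543, -0.0792, 0.0577]
tool_rot: [-0.086, 3.14, -0.0]
force: [-0.4, -0.0, -0.7]
width: 0.0428
```

Request:
move_arm([
  {"offset": [0, 0, -20], "yaw": 0, "gripper": 0},
  {"offset": [0, 0, -35], "yaw": 0, "gripper": 0},
  {"offset": [0, 0, -40], "yaw": 0, "gripper": 0},
  {"offset": [0, 0, -40], "yaw": 0, "gripper": 0},
  {"offset": [0, 0, -30], "yaw": 0, "gripper": 0},
  {"offset": [0, 0, 0], "yaw": 0, "gripper": 0},
  {"offset": [0, 0, 0], "yaw": 0, "gripper": 0},
])

```text
time_s: 55.9
position: [0.4554, -0.0794, 0.2246]
tool_rot: [-0.086, 3.136, -0.001]
force: [-0.1, -0.6, -1.7]
width: 0.0428
```

```bash
python3 g.py; python3 - <<'E'
from k import *
c=snap("wrist"); e=snap("scene"); hsv=cv2.cvtColor(c["bgr"],cv2.COLOR_BGR2HSV)
rect(c,roi(cv2.inRange(hsv,(20,100,120),(35,255,255)),(260,180,400,420)),.091,"bow top")
o=np.zeros((360,800,3),np.uint8); o[:,:400]=cv2.resize(c["bgr"],(400,300)).copy() if 0 else cv2.resize(c["bgr"][100:460,120:520],(400,360))
o[:,400:]=cv2.resize(e["bgr"][60:330,100:400],(400,360)); cv2.imwrite("pics/e1.png",o)
E
```

```text
t 55.9 pos [455.4 -79.4 224.6] yawCCW 3.15 tilt 0.252 F [-0.1 -0.6 -1.7] w 42.8 q [-0.17  0.   -0.19  1.38 -0.   -0.23]
bow top c 454.4 -79.8  size 34.0 5.7 yaw 3.2 (318, 205, 8, 42)
```

View pics/e1.png

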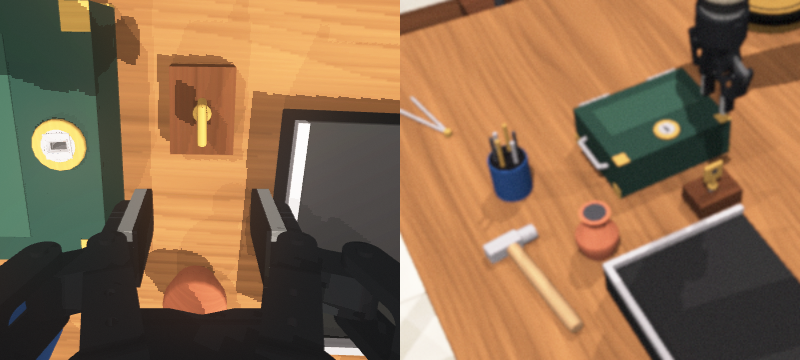

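The key is back in its block: the bow reads (454.4,-79.8), against (454.8,-79.8) at the start. The lid is shut, the slot is across, and the bystanders have not moved.

```bash
python3 -c "
from workcell import order
print(order.hand_in())"
```

```text
the job is handed in; nothing more can be done
None
```

I put all four panels in the strongbox, locked it, stood the key back in its block, and handed the job in at about 56 s of the 210 s. `hand_in()` gave no verdict.

- **Panels:** Copper, silver, brass and enamel were each slid out over the granite's front edge and taken by the overhanging end. They lie in one flat stack in the middle of the box. I left the larger brass look-alike and the pink and turquoise plates on the bench.
- **Lid and lock:** The lid pressed down to 81 mm, its shut height. The key went in about 22 mm, and I turned it 96° clockwise to take up the slack in the slot. The slot is across in the last pictures, which shows a quarter turn, but I could not read the lock angle directly.
- **Key:** The key's bow is within 0.5 mm of where it was at the start, and the gripper is open and clear above it.
- **Bystanders:** The hammer, vase and tin look unmoved in the last scene picture; I did not measure them.
- **Checks that failed or disagreed:**
  - Two of my colour masks picked up bench wood, so those readings were dropped and the panels measured again in the wrist view.
  - The box's position in the first overhead view was up to 13 mm off, so I used the wrist view instead.
  - My first grip on the key was about 3 mm off centre, so I gripped it again before lifting.

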